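# Nest the clamp plates in their sloping tray

## Task

Put the wheel-clamp plate set back in its sloping tray: first the blue L-plate, flat on the tray floor and pushed fully home downhill under the two steel lips, then the orange L-plate nested against it, pressed flat to the floor until the spring latch has snapped out over its edge. The tray does not stand quite in the middle of its red cradle, so look or feel for it. Leave both plates lying there, lugs outward; the yellow plate is of the other hand and does not belong: leave it and everything else on the bench where it is.

Things in the scene. Friction and masses are not known exactly. Their poses are not given: they have to be found in the camera images.
- cradle: red sloping bed (24 deg, facing up and towards the robot side) that carries the black tray. Axes: x uphill, y to the left seen from downhill, z straight out. The tray stands anywhere from 5 mm left to 5 mm right (y) of the bed's middle, fixed by stiff friction (about 60 N); its position is not measured: see or feel it. With the tray in the middle, this origin is the centre of the pocket floor
- blue_home (a point): where blue_plate_mid is when the blue plate is home and the tray stands in the middle of its play (add the tray's y shift): cradle x -22.5, y -25, z 22 mm, axes parallel to the cradle's. Bar against the downhill wall, under both lips; leg uphill on the right. To get there it goes down to the floor at least 6 mm uphill of home and slides downhill until it stops; before the orange one
- orange_home (a point): where orange_plate_mid is when the orange plate is home, likewise (add the tray's y shift): cradle x 21, y 22, z 22 mm, axes parallel to the cradle's. Bar at the uphill wall, leg downhill on the left; it goes straight down. Both plates have 1 mm play each way in y, the orange one 1.5 mm in x. It does not fit if the blue one is 3 mm or more short of its stop
- lips_mid (a point): half-way between the tray's two steel lips (tray in mid play), at their inner lower edges. Lips: 26 mm wide, centred 36 mm left and right of here, jutting 5 mm over the pocket from the downhill wall, 10 to 14 mm above the floor. Pocket: cradle x -46.5 to 46.5, 112 mm wide in y, floor at z 0, walls 8 mm high (uphill 9), side walls with a 45 deg lead-in from 8 to 11 mm
- blue_plate_mid (a point): blue L-shaped plate, about 110 to 225 g, 8 mm thick, with an upright bare-aluminium lug to hold it by (24 mm along plate x, 12 mm thick along y, top 44 mm above the underside). The point is on the lug's axis, 22 mm above the underside; z up out of the plate. Outline from the point (mm): bar x -24 to 6, y -30 to 80; leg x 6 to 36, y -30 to 14
- orange_plate_mid (a point): orange L-shaped plate, about 110 to 225 g, 8 mm thick, with an upright bare-aluminium lug to hold it by (24 mm along plate x, 12 mm thick along y, top 44 mm above the underside). The point is on the lug's axis, 22 mm above the underside; z up out of the plate. Outline from the point (mm): bar x -6 to 24, y -77 to 33; leg x -36 to -6, y -31 to 33
- yellow_plate_mid (a point): yellow plate, the mirror image of the orange one, which fits nowhere in this tray; same point and axes; stays where it is
- latch (a joint): travel (m) of the green spring latch in the middle of the uphill wall: 0 fully out, to 0.009 pushed back uphill; the spring takes 3 N to start, 4 N at 6 mm. Pressing the orange plate straight down (5 to 15 N) pushes it back; it snaps out again over the plate's top edge once that lies flat on the floor
- latch_mid (a point): middle of the lower front edge of the latch nose when out (tray in mid play), 10 mm above the pocket floor. The nose is 40 mm wide and juts 5.5 mm over the pocket, 4 mm over the orange plate; its front is upright to 12.5 mm above the floor, then leans back uphill 20 deg from the cradle's z up to 32 mm
- wrench: steel wrench lying between robot and tray, stays
- screwdriver: screwdriver lying on the left, stays
- spray_can: can 60 mm wide, 170 mm high, far left, origin at its foot, stays
- mug: white mug, 80 mm wide, 90 mm high, left, origin at its foot, stays
- nut_a_mid (a point): steel wheel nut, 21 mm across flats, 18 mm high, between robot and tray, stays
- nut_b_mid (a point): second wheel nut, same, stays
- tape_roll: blue roll of tape, 100 mm wide, 25 mm high, lying flat on the right, origin at the centre of its underside, stays
Things that resemble listed ones, but are neither listed nor needed, are in the scene too. Of the things shaped like the part that bears blue_plate_mid, the blue one is meant.

How it is judged:
By the outcome, as a careful person would: the job done as asked, in the order asked, and still so for the second after the job is handed in, with the robot touching nothing.
It also fails if it takes over 72 s, if anything falls off the work surface, if the arm or the gripper's body presses on something with over 40 N, if the wrist force passes 120 N, or if a joint passes its speed limit or range.

## Robot

A 6-joint arm with a two-finger parallel gripper is mounted at the origin on the work surface. World frame = base frame: x ahead of the robot, y to its left, z up, the work surface at z = 0. Lengths are in mm, angles in rad, forces in N, time in s.
With the tool pointing down it reaches from about 275 to 750 mm from the base axis. Payload 10.2 kg.
Tool frame: the origin (TCP) lies between the finger pads; the fingertips stand 11 mm ahead of it and the grasp point (between the pads) lies 8 mm behind it (ctrl.nose_length is the distance from the TCP to the fingertips, in mm); x points along the fingers, y is the direction in which the jaws open and shut, and the axes are right-handed (so a half turn about x gives the same grasp; the last joint's range is limited). The gripper opens to 85 mm and grips with 20 to 120 N. Pads are 22 mm wide; open, the fingers measure 114 mm over their backs; the gripper's body (76 mm by 85 mm) begins 54 mm behind the grasp point. The pads swing forward as they close: fully open they stand 13 mm farther back than shut.
Start: joints at [-1.353, 0.313, 1.498, -0, 1.331, -0.223], TCP at [223.987, -474.828, 242.294] pointing down, gripper open.
Joint ranges: [-2.94, 2.94], [-0.97, 2.17], [0.19, 2.56], [-1.23, 4.37], [0.02, 3.11], [-2.88, 2.88]. Speed limits (rad/s): [2.39, 2.39, 3.01, 3.14, 3.14, 3.14].

## Interface

Orientations are given as a unit quaternion [w, x, y, z].
In Python, from rig import ctrl, capture, ticket gives the robot as it stands.
- The arm moves only by the tool step_arm, never from a script. Its argument "commands" is a list of rows, each a list of 2 entries, a list of its own where there are three numbers: the shift along the world's x, y, z normalised to -1 to 1, where 1 is 0.04 m, then the turn about the world's z normalised to -1 to 1, where 1 is 180 degrees. A call has 1 to 5 rows; each row shifts and turns the commanded pose from where the row before left it; what a row does not reach is not made up. A row lasts 1/10 s, in which the tool goes at most 50 mm and 8.59 degrees, less where a joint would pass 70% of its speed; a pose out of reach is approached as far as the arm can. A call with a number of a shift or a turn outside -1 to 1 is refused whole. A call with a gripper value outside its range is refused whole. "gripper" is the closure, from -1 (fully open) to 1 (shut), so that 0 is half open, set as the call begins (left out, the last holds). The fingers move at their own pace and stop on an object; "force" is the grip in N (left out, the last holds). Time passes only in rows, so rows that do not move let the fingers close. It gives the time, the measured TCP pose, the force and the opening at its end, in the units of the state.
- ctrl.sense(): the state, without advancing time (a new reading comes with each control period).
- capture(name): name is "side" or "top" or "wrist"; returns a dict with "image" (420x560x3 uint8, blue, green, red), "fov_y" (degrees; the focal length in pixels is half the picture's height over the tangent of half this angle, whatever the lens; pixels are square), "cx", "cy" (the principal point, pixels), "origin" and "orientation" of the camera in the world. Camera axes: x right, y down, z forward; pixel columns grow to the right and rows downward; lengths in mm; the calibration is good to about 2 mm. A picture is of the moment at which its call begins. There is no depth.
- ticket.finish_job(): hands the job in, once; it reports no verdict.
The state is a dict: "time_s": time; "joints": joint angles; "dq": joint speeds; "tau": joint torques, N m; "eef_pos": TCP position; "ee_rot": TCP orientation; "force": force on the tool from outside, world axes, zero at the start; "wrist_torque": the same for the moment, N m; "grip_width": opening from 0.0 (shut) to 1.0 (fully open).
Only numpy, scipy, OpenCV 4.12 (cv2) and the standard library are available. Lean on these libraries where they do the work, as an engineer would, in place of code of your own. Each camera call takes 0.05 s, during which the arm holds its last target.

## Working session

There is one attempt and no reset: what is moved stays moved. The work goes in short steps, Python scripts to look and compute and a tool call to move; the robot and the scene stay as the last step left them, time stands still between calls to the robot, and variables do not carry over. Pictures are saved under pics/ and viewed, and the job is handed in when it is done.

Besides the shell and the picture viewer there is one more tool, called after "Emit:" by a JSON object that holds its "name" and its "arguments". step_arm: Moves the arm, as the interface text tells. Its arguments: {"type":"object","properties":{"commands":{"type":"array","items":{"type":"array"}},"gripper":{"type":"number"},"force":{"type":"number"}},"required":["commands"]}

```bash
ls; mkdir -p pics; python3 - <<'E'
from rig import ctrl, capture
import cv2
print(ctrl.sense())
for n in("side","top","wrist"):
    c=capture(n); cv2.imwrite(f"pics/{n}0.png",c["image"]); print(n,{k:v for k,v in c.items() if k!="image"})
E
```

```text
pics
{'time_s': 0.0, 'joints': array([-1.35336387e+00,  3.13471256e-01,  1.49843940e+00, -1.59563504e-05,
        1.33101084e+00, -2.23396716e-01]), 'dq': array([-5.64263597e-05,  3.32972072e-04,  1.32172860e-03, -5.97429043e-04,
        1.63177362e-03,  1.63090962e-05]), 'tau': array([-1.01173031e-03, -4.12268972e+01, -2.59748286e+01, -2.40959962e-04,
        4.14621973e-03, -1.95565633e-05]), 'eef_pos': array([ 223.94450296, -474.56829848,  241.72332175]), 'ee_rot': array([-0.15412917, -0.68999515, -0.15506883,  0.6900033 ]), 'force': array([ 0.93616115,  0.49673332, -0.16510998]), 'wrist_torque': array([-0.00821887, -0.01267701, -0.03503556]), 'grip_width': 1.0022686250008261}
side {'fov_y': 51.60820726266231, 'cx': 273.6545079039283, 'cy': 215.97393974628207, 'origin': array([ 59.86256509, 648.16427129, 877.06949621]), 'orientation': array([ 0.12977729, -0.29631108,  0.87327803, -0.36433924])}
top {'fov_y': 57.231627062736926, 'cx': 288.161808386371, 'cy': 210.03910318585605, 'origin': array([ 446.09704343,   37.51161557, 1068.13265032]), 'orientation': array([-0.03503987,  0.70945553, -0.70121375,  0.06119091])}
wrist {'fov_y': 61.06677101757718, 'cx': 280.32893330261317, 'cy': 203.06075442768048, 'origin': array([ 297.46707058, -439.4456433 ,  373.34174087]), 'orientation': array([ 0.13653124,  0.83359539, -0.52816389, -0.08672283])}
```

View pics/top0.png

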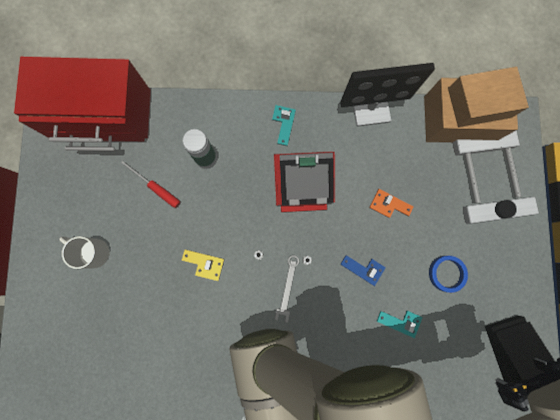

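View pics/side0.png

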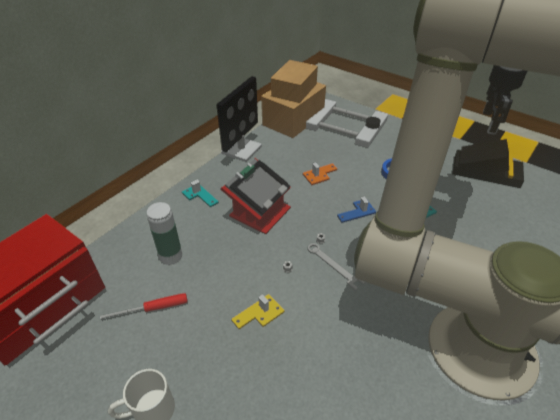

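View pics/wrist0.png

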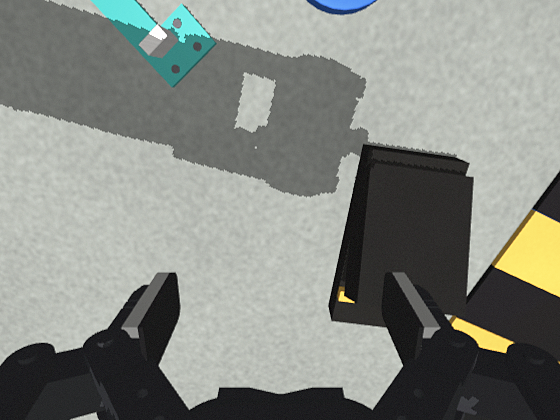

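The top view shows the tray at about (306,180), the blue plate at (363,269), the orange at (392,203), the yellow at (204,264), and teal decoys at (284,125) and (400,320). Next I'll enlarge these regions and measure them.

```bash
cat > h.py <<'E'
import numpy as np, cv2
from scipy.spatial.transform import Rotation as R
def q2R(q): return R.from_quat([q[1],q[2],q[3],q[0]]).as_matrix()
def foc(c): return c["image"].shape[0]/2/np.tan(np.radians(c["fov_y"])/2)
def ray(c,px):
    px=np.atleast_2d(px).astype(float); f=foc(c)
    d=np.c_[(px[:,0]-c["cx"])/f,(px[:,1]-c["cy"])/f,np.ones(len(px))]
    return d@q2R(c["orientation"]).T
def onz(c,px,z):
    d=ray(c,px);o=c["origin"]; return o+d*((z-o[2])/d[:,2])[:,None]
def proj(c,P):
    P=np.atleast_2d(P); q=(P-c["origin"])@q2R(c["orientation"]); f=foc(c)
    return np.c_[q[:,0]/q[:,2]*f+c["cx"],q[:,1]/q[:,2]*f+c["cy"]]
def mask(im,h0,h1,s=90,v=40):
    h=cv2.cvtColor(im,cv2.COLOR_BGR2HSV); return cv2.inRange(h,(h0,s,v),(h1,255,255))
def crop(im,x0,y0,x1,y1,k,fn): cv2.imwrite(fn,cv2.resize(im[y0:y1,x0:x1],None,fx=k,fy=k,interpolation=cv2.INTER_CUBIC))
def tri(c1,p1,c2,p2):
    d1=ray(c1,p1)[0];d2=ray(c2,p2)[0];A=np.c_[d1,-d2];s=np.linalg.lstsq(A,c2["origin"]-c1["origin"],rcond=None)[0]
    a=c1["origin"]+d1*s[0];b=c2["origin"]+d2*s[1];return (a+b)/2,np.linalg.norm(a-b)
E
python3 - <<'E'
from h import *
from rig import capture
c=capture("top");im=c["image"]
for n,h0,h1 in(("blue",105,125),("orange",5,18),("yellow",20,35)):
    m=mask(im,h0,h1,120,50)
    cs,_=cv2.findContours(m,cv2.RETR_EXTERNAL,cv2.CHAIN_APPROX_NONE)
    for k in cs:
        if 200<cv2.contourArea(k)<1500:
            r=cv2.approxPolyDP(k,3,True)[:,0]
            print(n,cv2.contourArea(k)); 
            for p,w in zip(r,onz(c,r,8)): print(p,w.round(0))
crop(im,330,180,420,295,5,"pics/t1.png"); crop(im,260,135,350,225,6,"pics/t2.png")
s=capture("side");crop(s["image"],210,150,390,240,4,"pics/s1.png")
E
```

```text
blue 1058.5
[436 259] [ 460. -413.    8.]
[429 270] [ 430. -392.    8.]
[433 284] [ 392. -401.    8.]
[450 292] [ 371. -448.    8.]
[460 289] [ 379. -476.    8.]
[467 278] [ 409. -497.    8.]
[463 263] [ 450. -488.    8.]
[452 256] [ 469. -458.    8.]
blue 534.5
[345 256] [ 466. -159.    8.]
[341 264] [ 444. -148.    8.]
[374 285] [ 388. -238.    8.]
[384 267] [ 437. -267.    8.]
[372 259] [ 459. -234.    8.]
[365 268] [ 434. -214.    8.]
orange 521.0
[370 205] [ 609. -231.    8.]
[387 216] [ 579. -279.    8.]
[394 208] [ 602. -299.    8.]
[407 215] [ 582. -335.    8.]
[412 208] [ 602. -350.    8.]
[393 196] [ 636. -297.    8.]
[389 204] [ 613. -285.    8.]
[383 205] [ 610. -268.    8.]
[388 194] [ 641. -283.    8.]
[379 189] [ 655. -258.    8.]
yellow 648.0
[184 251] [475. 281.   8.]
[182 260] [451. 285.   8.]
[198 264] [441. 242.   8.]
[197 275] [411. 243.   8.]
[218 279] [401. 186.   8.]
[223 259] [455. 175.   8.]
yellow 440.5
[559 143] [ 801. -793.    8.]
[546 146] [ 791. -754.    8.]
[549 182] [ 684. -753.    8.]
[559 181] [ 688. -783.    8.]
```

View pics/t1.png

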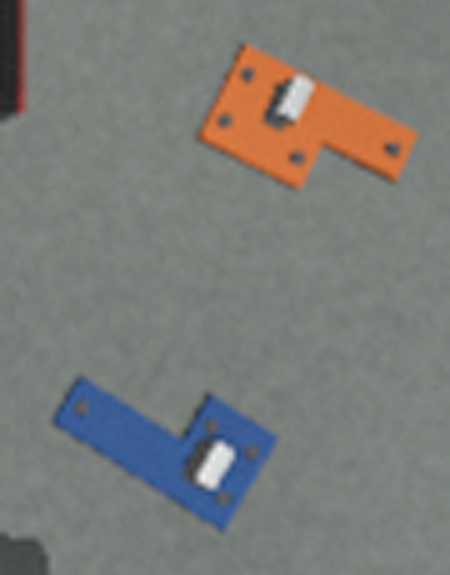

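View pics/t2.png

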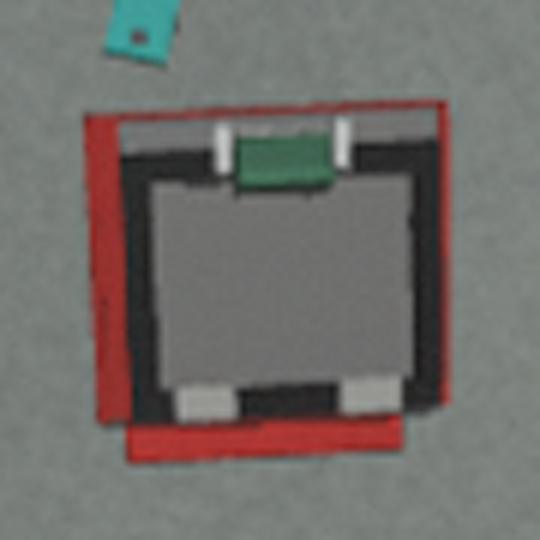

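View pics/s1.png

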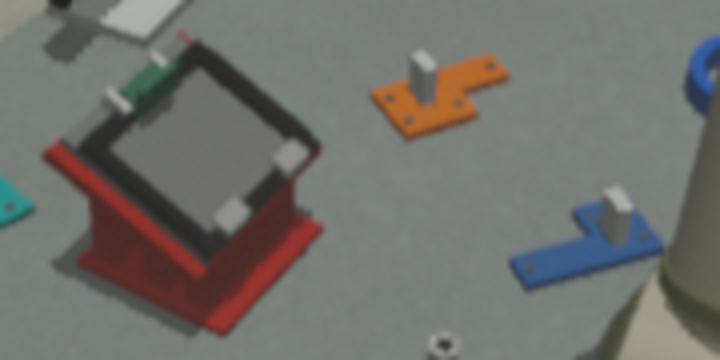

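```bash
cat >> h.py <<'E'
BL=np.array([[-24,80],[-24,-30],[36,-30],[36,14],[6,14],[6,80]],float)
OR=np.array([[24,33],[-36,33],[-36,-31],[-6,-31],[-6,-77],[24,-77]],float)
def kab(A,B):
    a=A.mean(0);b=B.mean(0);H=(A-a).T@(B-b);th=np.arctan2(H[0,1]-H[1,0],H[0,0]+H[1,1])
    Rm=np.array([[np.cos(th),-np.sin(th)],[np.sin(th),np.cos(th)]]);t=b-Rm@a
    return np.degrees(th),t,np.abs((A@Rm.T+t)-B).max()
E
python3 - <<'E'
from h import *
from rig import capture
c=capture("top");s=capture("side")
im=c["image"]
# crop pixel -> image: (x-? )/5 + offset   (cv resize: (u+.5)/k-.5)
def g(p,k,x0,y0): p=np.array(p,float);return (p+.5)/k-.5+[x0,y0]
b=g([[53,421],[224,531],[277,438],[209,394],[184,439],[81,376]],5,330,180)
o=g([[242,43],[198,136],[299,188],[325,147],[396,181],[417,131]],5,330,180)
print("blue",kab(BL,onz(c,b,8)[:,:2])); print("or",kab(OR,onz(c,o,8)[:,:2]))
lb=g([[216,464]],5,330,180);lo=g([[295,98]],5,330,180)
print("lug tops z44",onz(c,lb,44),onz(c,lo,44))
# tray in crops t2 (k6,260,135), s1(k4,210,150): pocket/tray outer/bed corners, same physical points
T={'bed_ul':([84,116],[43,152]),'bed_ur':([447,101],[188,38]),'bed_lr':([449,404],[321,150]),'bed_ll':([99,424],[203,275]),
'floor_ul':([150,184],[108,150]),'floor_ur':([412,176],[198,70]),'floor_lr':([415,378],[291,140]),'floor_ll':([165,390],[203,238]),
'tray_lr':([440,408],[320,150]),'tray_ll':([133,427],[205,263])}
for k,(a,d) in T.items():
    try: print(k,*[np.round(x,1) for x in tri(c,g([a],6,260,135),s,g([d],4,210,150))])
    except Exception as e: print(e)
print(ctrl.sense()['time_s'] if 0 else '')
E
```

```text
blue (np.float64(-31.958968935052035), array([ 422.51967224, -225.61458509]), np.float64(0.8436269044380538))
or (np.float64(-26.770172170015243), array([ 620.81053258, -274.2771395 ]), np.float64(2.578752726219477))
lug tops z44 [[ 423.10640307 -225.84725952   44.        ]] [[ 620.46231894 -273.41760778   44.        ]]
bed_ul [720.5  41.3 116.3] 0.3
bed_ur [ 728.  -115.7  113.8] 6.6
bed_lr [ 607.6 -121.5   64.8] 0.6
bed_ll [594.2  32.   68.8] 3.2
floor_ul [690.7  12.  113.8] 3.0
floor_ur [700.1 -99.2 107.3] 1.9
floor_lr [ 618.  -103.    81.2] 4.8
floor_ll [611.9   5.1  71.4] 3.0
tray_lr [ 605.1 -116.8   69.3] 0.7
tray_ll [597.   19.6  67.8] 5.6
```

```bash
python3 - <<'E'
from h import *
from rig import ctrl
s=ctrl.sense();M=q2R(s['ee_rot']);print(M.round(3),ctrl.nose_length,s['eef_pos'],s['time_s'])
print("jaw yaw",np.degrees(np.arctan2(M[1,1],M[0,1])))
E
```

```text
[[-0.     0.427 -0.904]
 [ 0.    -0.904 -0.427]
 [-1.    -0.    -0.   ]] 11.0 [ 223.99092982 -474.77257797  242.16020971] 0.35
jaw yaw -64.74418102330026
```

Emit:
{"name": "step_arm", "arguments": {"commands": [[[0.71,0.89,0],-0.0455],[[0.71,0.89,0],-0.0455],[[0.71,0.89,0],-0.0455],[[0.71,0.89,-0.3],-0.0455],[[0.71,0.89,-0.3],-0.0455]], "gripper": -1, "force": 40}}

```text
time_s: 0.85
eef_pos: [362.2, -301.9, 219.8]
ee_rot: [-0.089, 0.702, -0.09, -0.701]
force: [1.0, -0.2, -0.3]
grip_width: 1.003
```

Emit:
{"name": "step_arm", "arguments": {"commands": [[[0.71,0.89,-0.4],-0.0455],[[0.71,0.89,-0.4],-0.0455],[[0,0,-0.5],0],[[0,0,0],0]]}}

```text
time_s: 1.25
eef_pos: [413.1, -237.0, 168.7]
ee_rot: [0.178, -0.683, 0.177, 0.686]
force: [0.3, -0.3, 0.7]
grip_width: 0.999
```

```bash
python3 - <<'E'
from h import *
from rig import ctrl,capture
c=capture("wrist");cv2.imwrite("pics/w1.png",c["image"])
s=ctrl.sense();M=q2R(s['ee_rot']);print(s['eef_pos'],np.degrees(np.arctan2(M[1,1],M[0,1])),s['time_s'],s['force'])
print(proj(c,[[422.8,-225.7,44]]))
E
```

```text
[ 413.286781   -238.16163949  170.18046254] -119.15268958697227 1.3 [-0.45479326 -0.85893796  0.87551545]
[[260.60807572 192.54355335]]
```

View pics/w1.png

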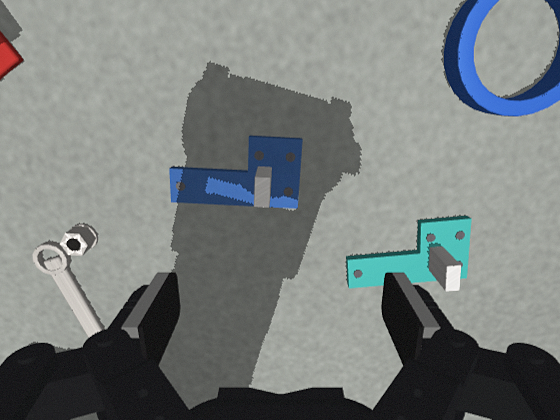

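The lug shows in the wrist image at about (262,193), against a predicted (261,193), so the measurement agrees. The blue L has its bar to the left and its leg up and to the right. The similar plate at (420,265) is teal and isn't the one meant.

Emit:
{"name": "step_arm", "arguments": {"commands": [[[0.23,0.31,-0.8],-0.0158],[[0,0,-0.8],0],[[0,0,0],0],[[0,0,0],0]]}}

```text
time_s: 1.7
eef_pos: [422.9, -227.2, 108.0]
ee_rot: [-0.195, 0.68, -0.196, -0.679]
force: [-0.3, -0.3, 0.1]
grip_width: 1.004
```

```bash
cat > st.py <<'E'
from h import *
from rig import ctrl
s=ctrl.sense();M=q2R(s['ee_rot']);print("pos",s['eef_pos'].round(1),"jaw",np.degrees(np.arctan2(M[1,1],M[0,1])).round(2),"t",round(s['time_s'],2),"F",s['force'].round(1),"T",s['wrist_torque'].round(2),"w",round(s['grip_width'],3))
E
python3 st.py
```

```text
pos [ 422.9 -227.2  108. ] jaw -122.11 t 1.7 F [-0.3 -0.3  0.1] T [ 0.02  0.03 -0.01] w 1.004
```

Emit:
{"name": "step_arm", "arguments": {"commands": [[[0,0.04,-0.8],0],[[0,0,-0.8],0],[[0,0,-0.45],0],[[0,0,0],0],[[0,0,0],0]]}}

```text
time_s: 2.2
eef_pos: [423.5, -225.7, 26.5]
ee_rot: [-0.195, 0.68, -0.196, -0.679]
force: [0.2, -0.2, 0.4]
grip_width: 0.994
```

Emit:
{"name": "step_arm", "arguments": {"commands": [[[0,0,0],0],[[0,0,0],0],[[0,0,0],0],[[0,0,0],0],[[0,0,0],0]], "gripper": 1, "force": 40}}

```text
time_s: 2.7
eef_pos: [422.8, -224.6, 24.8]
ee_rot: [-0.195, 0.68, -0.195, -0.68]
force: [0.1, -1.7, 0.1]
grip_width: 0.145
```

```bash
python3 st.py
```

```text
pos [ 422.8 -224.6   24.8] jaw -122.06 t 2.7 F [ 0.1 -1.7  0.1] T [-0.05  0.02 -0.01] w 0.145
```

Emit:
{"name": "step_arm", "arguments": {"commands": [[[0,0,0.5],0],[[0,0,1],0],[[0,0,1],0],[[0.4,0.5,0.9],0.0287],[[0.4,0.5,0.9],0.0287]]}}

```text
time_s: 3.2
eef_pos: [454.7, -184.0, 198.2]
ee_rot: [0.133, -0.695, 0.133, 0.695]
force: [1.2, 0.0, -1.8]
grip_width: 0.131
```

Emit:
{"name": "step_arm", "arguments": {"commands": [[[0.65,0.85,0.4],0.0287],[[0.65,0.85,0.4],0.0287],[[0.65,0.85,0],0.0287],[[0.65,0.85,0],0.0287],[[0,0,0],0.0287]]}}

```text
time_s: 3.7
eef_pos: [560.2, -44.7, 228.0]
ee_rot: [-0.028, -0.707, -0.029, 0.707]
force: [-0.8, -0.4, -1.6]
grip_width: 0.136
```

Emit:
{"name": "step_arm", "arguments": {"commands": [[[0,0,0],0.0287],[[0,0,0],0],[[0,0,0],0]]}}

```text
time_s: 4.0
eef_pos: [558.5, -48.6, 228.4]
ee_rot: [-0.056, -0.705, -0.056, 0.705]
force: [0.7, -0.1, -1.1]
grip_width: 0.132
```

```bash
python3 st.py;python3 - <<'E'
from h import *
from rig import ctrl,capture
import pickle
c=capture("wrist");cv2.imwrite("pics/w2.png",c["image"]);pickle.dump(c,open("w2.pkl","wb"))
c=capture("top");crop(c["image"],240,120,370,240,5,"pics/t3.png")
E
```

```text
pos [558.5 -48.6 228.4] jaw -80.88 t 4.0 F [ 0.7 -0.1 -1.1] T [-0.02 -0.02 -0.  ] w 0.132
```

View pics/w2.png

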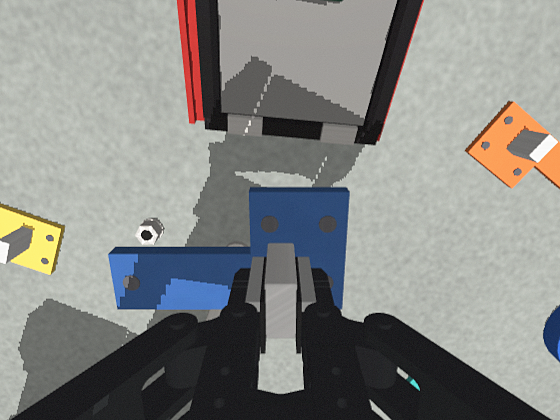

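Emit:
{"name": "step_arm", "arguments": {"commands": [[[-0.9,0,0],-0.0272],[[-0.85,0,0.2],0],[[0,0,0.2],0],[[0,0,0],0],[[0,0,0],0]]}}

```text
time_s: 4.6
eef_pos: [489.4, -48.7, 244.7]
ee_rot: [0.027, 0.707, 0.027, -0.706]
force: [-0.7, -0.2, -1.0]
grip_width: 0.135
```

```bash
python3 st.py;python3 - <<'E'
from h import *
from rig import ctrl,capture
import pickle
c=capture("wrist");cv2.imwrite("pics/w3.png",c["image"]);pickle.dump(c,open("w3.pkl","wb"))
crop(c["image"],170,0,440,220,3,"pics/w3c.png")
E
```

```text
pos [489.4 -48.7 244.7] jaw -85.67 t 4.6 F [-0.7 -0.2 -1. ] T [-0.02  0.   -0.05] w 0.135
```

View pics/w3c.png

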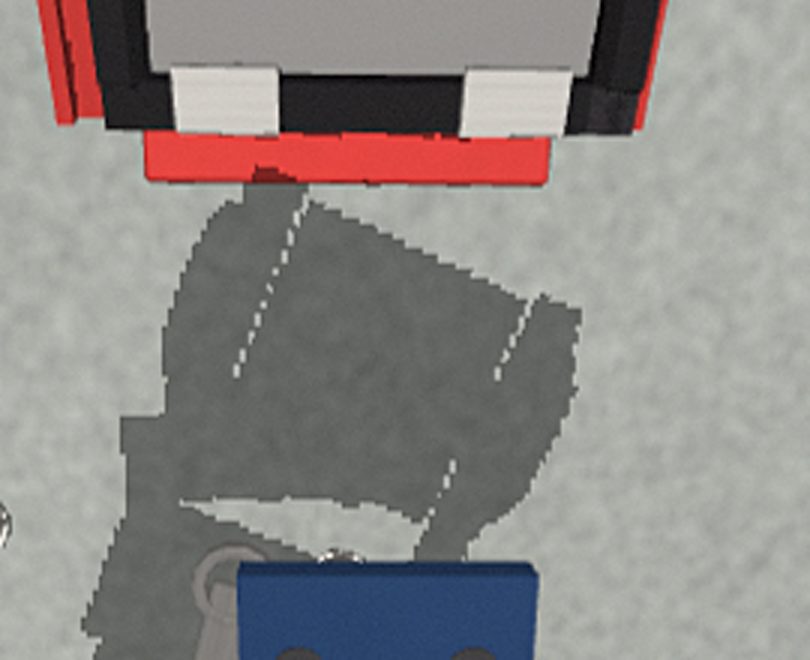

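```bash
python3 - <<'E'
from h import *
import pickle
c=pickle.load(open("w2.pkl","rb"));crop(c["image"],170,0,440,160,3,"pics/w2c.png")
E
```

```text
(no output)
```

View pics/w2c.png

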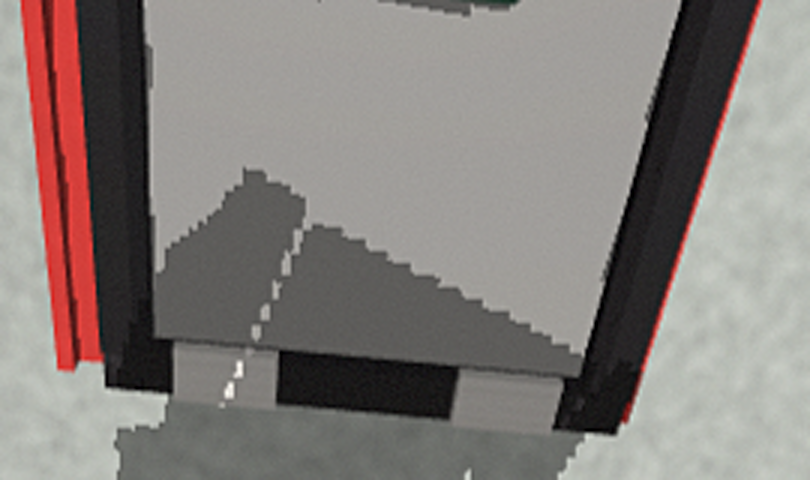

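View pics/t3.png

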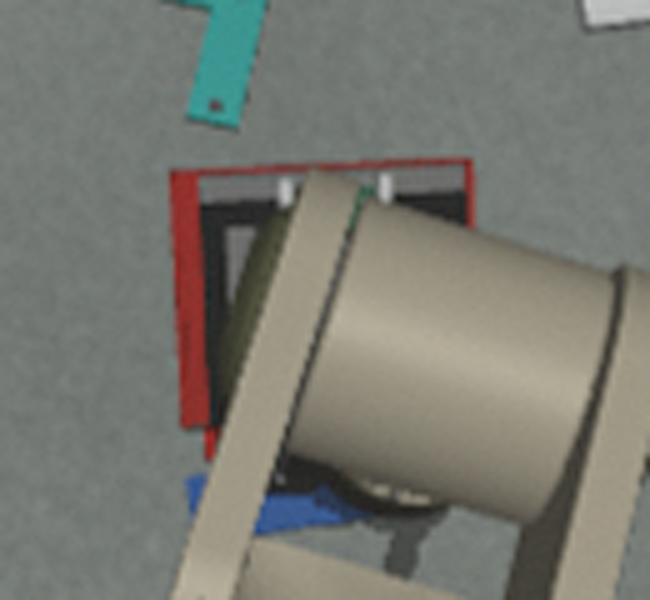

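```bash
python3 - <<'E'
from h import *
import pickle
a=pickle.load(open("w2.pkl","rb"));b=pickle.load(open("w3.pkl","rb"))
def g(p): return (np.array([p],float)+.5)/3-.5+[170,0]
A=[(173,341),(278,350),(457,368),(565,377),(172,402),(276,408),(450,424),(557,431),(106,388),(615,434)]
B=[(172,68),(278,66),(463,68),(573,72),(176,132),(279,135),(461,136),(567,137),(106,128),(631,135)]
for p,q in zip(A,B):
    P,e=tri(a,g(p),b,g(q)); print(p,P.round(1),round(e,1))
E
```

```text
(173, 341) [610.7   0.9  79.6] 0.4
(278, 350) [612.9 -25.8  81.5] 0.1
(457, 368) [615.9 -71.6  82.3] 0.2
(565, 377) [617.7 -99.9  78.4] 0.2
(172, 402) [595.9  -1.   82.7] 0.4
(276, 408) [597.7 -27.   76.9] 0.4
(450, 424) [600.9 -73.3  77.3] 0.4
(557, 431) [ 603.2 -101.7   74.4] 0.8
(106, 388) [595.9  17.3  77.6] 0.2
(615, 434) [ 604.9 -117.8   73.9] 0.2
```

```bash
python3 - <<'E'
from h import *
import pickle
from rig import capture
a=pickle.load(open("w2.pkl","rb"));b=pickle.load(open("w3.pkl","rb"))
def g(p,k=3,o=(170,0)): return (np.array(p,float)+.5)/k-.5+o
A=[(173,341),(278,350),(457,368),(565,377)]
B=[(172,68),(278,66),(463,68),(573,72)]
t=capture("top")
T=[(175,388),(236,384),(338,380),(401,376)]
for z in(85,88,91):
  for n,P in(("w2",onz(a,g(A),z)),("w3",onz(b,g(B),z)),("top",onz(t,g(T,6,(260,135)),z))):
    d=P[3]-P[0]; print(z,n,P.mean(0).round(1),"span",np.hypot(*d[:2]).round(1),"yaw",np.degrees(np.arctan2(d[0],-d[1])).round(2))
# top: outer tray & bed, floor edges
F=[(150,184),(412,176),(415,378),(165,390)]
print(onz(t,g(F[:2],6,(260,135)),111.5).round(1))
W=[(120,155),(438,142),(133,427),(440,408)]
print(onz(t,g(W[:2],6,(260,135)),122).round(1),onz(t,g(W[2:],6,(260,135)),80).round(1))
E
```

```text
85 w2 [614.7 -48.8  85. ] span 99.1 yaw 4.01
85 w3 [613.6 -49.   85. ] span 98.6 yaw 3.84
85 top [612.7 -48.3  85. ] span 98.2 yaw 3.96
88 w2 [615.  -48.6  88. ] span 98.1 yaw 4.01
88 w3 [613.2 -49.   88. ] span 97.6 yaw 3.84
88 top [612.2 -48.1  88. ] span 97.9 yaw 3.96
91 w2 [615.2 -48.5  91. ] span 97.0 yaw 4.01
91 w3 [612.7 -48.9  91. ] span 96.6 yaw 3.84
91 top [611.7 -47.8  91. ] span 97.6 yaw 3.96
[[692.6  12.8 111.5]
 [698.2 -99.1 111.5]]
[[ 702.2   25.8  122. ]
 [ 710.4 -108.7  122. ]] [[ 592.8   18.2   80. ]
 [ 603.1 -115.3   80. ]]
```

Tray pose from the lips: three views agree to about 1.5 mm, and the lip span reads 98 mm as specified. Pocket origin ≈ (657.1, -45.5, 92), yaw 3.95°. Next I'll move the blue plate above its landing place, 12 mm uphill of home.

Emit:
{"name": "step_arm", "arguments": {"commands": [[[0.9,-0.15,-0.2],-0.002],[[0.9,-0.15,-0.4],0],[[0.9,-0.14,-0.5],0],[[0.9,-0.14,-0.5],0],[[0.06,0,-0.5],0]]}}

```text
time_s: 5.2
eef_pos: [637.8, -72.3, 157.5]
ee_rot: [-0.025, -0.706, -0.025, 0.707]
force: [-0.4, 0.5, -2.7]
grip_width: 0.135
```

Emit:
{"name": "step_arm", "arguments": {"commands": [[[0,0,0],0],[[0,0,0],0]]}}

```text
time_s: 5.4
eef_pos: [635.0, -71.6, 160.6]
ee_rot: [-0.025, -0.706, -0.025, 0.707]
force: [0.2, 0.1, -0.3]
grip_width: 0.131
```

```bash
python3 st.py; python3 - <<'E'
from h import *
from rig import capture
c=capture("side");crop(c["image"],190,120,350,250,4,"pics/s2.png")
E
```

```text
pos [635.  -71.6 160.6] jaw -85.99 t 5.4 F [ 0.2  0.1 -0.3] T [-0.04  0.04 -0.06] w 0.131
```

View pics/s2.png

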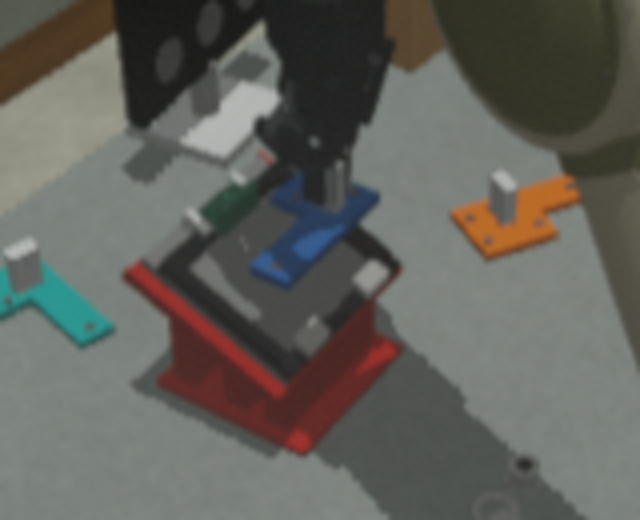

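The side view shows the blue plate level above the pocket, between the lips and the latch, and clear of the side walls. Lowering it now.

Emit:
{"name": "step_arm", "arguments": {"commands": [[[0.02,0,-0.5],0],[[0,0,-0.35],0],[[0,0,0],0],[[0,0,-0.1],0],[[0,0,-0.1],0]], "force": 25}}

```text
time_s: 5.95
eef_pos: [636.0, -71.9, 121.5]
ee_rot: [0.025, 0.707, 0.024, -0.706]
force: [-17.6, 0.4, 25.6]
grip_width: 0.134
```

Emit:
{"name": "step_arm", "arguments": {"commands": [[[0,0,-0.05],0],[[0,0,-0.05],0],[[0,0,-0.05],0]]}}

```text
time_s: 6.25
eef_pos: [635.2, -71.9, 117.4]
ee_rot: [-0.025, -0.707, -0.024, 0.707]
force: [-23.8, 3.2, 30.6]
grip_width: 0.136
```

Emit:
{"name": "step_arm", "arguments": {"commands": [[[0,0,-0.05],0],[[0,0,-0.05],0],[[0,0,0],0]]}}

```text
time_s: 6.55
eef_pos: [634.9, -72.0, 114.0]
ee_rot: [-0.025, -0.706, -0.024, 0.707]
force: [-26.0, 1.4, 32.5]
grip_width: 0.134
```

```bash
python3 st.py; python3 - <<'E'
from h import *
from rig import capture
c=capture("side");crop(c["image"],210,120,340,220,6,"pics/s3.png")
E
```

```text
pos [634.9 -72.  114. ] jaw -85.97 t 6.55 F [-26.    1.4  32.5] T [ 0.27  3.76 -0.13] w 0.134
```

View pics/s3.png

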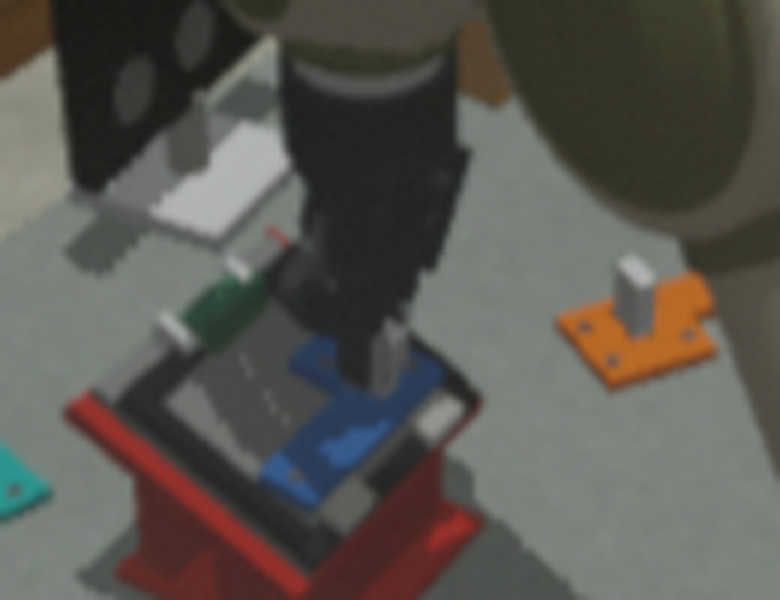

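The blue plate is in the pocket area and has tilted in the grip, with its bar near the lips. I'll keep lowering until it lies flat.

Emit:
{"name": "step_arm", "arguments": {"commands": [[[0,0,-0.05],0],[[0,0,-0.05],0]]}}

```text
time_s: 6.8
eef_pos: [635.1, -72.1, 113.3]
ee_rot: [0.026, 0.707, 0.024, -0.706]
force: [-33.6, -0.6, 56.4]
grip_width: 0.133
```

Emit:
{"name": "step_arm", "arguments": {"commands": [[[0,0,-0.05],0],[[0,0,-0.05],0]]}}

```text
time_s: 7.0
eef_pos: [636.1, -71.9, 107.9]
ee_rot: [0.026, 0.708, 0.024, -0.705]
force: [-30.2, 4.6, 49.8]
grip_width: 0.133
```

```bash
python3 st.py; python3 - <<'E'
from h import *
from rig import capture
c=capture("side");crop(c["image"],210,120,340,220,6,"pics/s4.png")
c=capture("wrist");cv2.imwrite("pics/w4.png",c["image"])
E
```

```text
pos [636.1 -71.9 107.9] jaw -85.98 t 7.0 F [-30.2   4.6  49.8] T [ 0.78  3.87 -0.16] w 0.133
```

View pics/s4.png

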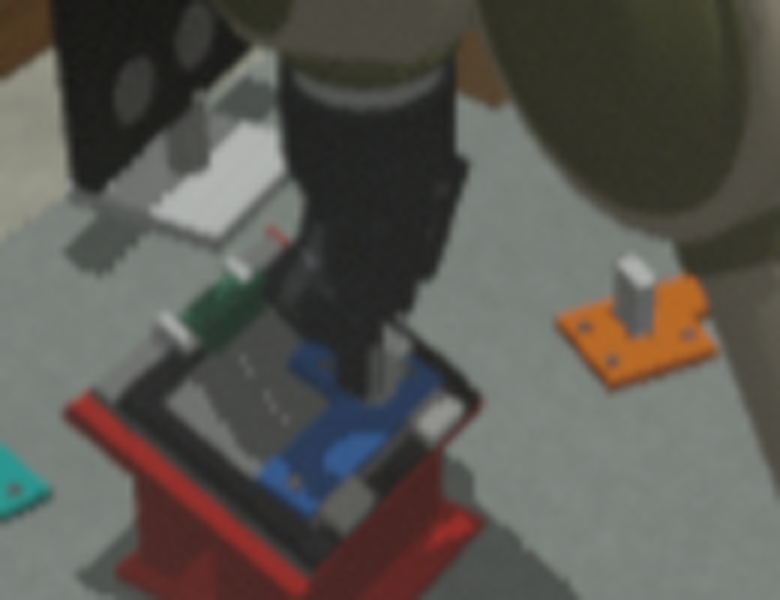

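View pics/w4.png

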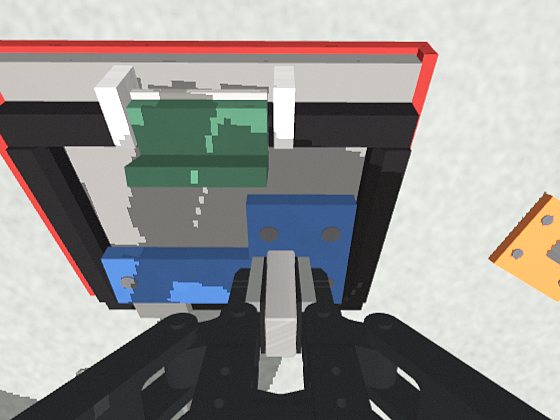

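The blue plate looks flat in the pocket: its bar spans (104..250, 250..300), between the side walls and just uphill of the lips. I'll ease the pressure, then slide it downhill.

Emit:
{"name": "step_arm", "arguments": {"commands": [[[0,0,0.08],0],[[-0.068,-0.005,-0.03],0],[[-0.068,-0.005,-0.03],0],[[0,0,0],0]]}}

```text
time_s: 7.5
eef_pos: [635.8, -72.1, 107.9]
ee_rot: [0.025, 0.713, 0.024, -0.7]
force: [11.7, 5.4, 19.5]
grip_width: 0.13
```

Emit:
{"name": "step_arm", "arguments": {"commands": [[[-0.068,-0.005,-0.03],0],[[-0.068,-0.005,-0.03],0],[[0,0,0],0]]}}

```text
time_s: 7.8
eef_pos: [633.0, -72.6, 107.2]
ee_rot: [0.026, 0.716, 0.023, -0.697]
force: [22.8, 5.8, 22.9]
grip_width: 0.134
```

```bash
python3 st.py
```

```text
pos [633.  -72.6 107.2] jaw -86.03 t 7.8 F [22.8  5.8 22.9] T [ 1.19 -3.84 -0.13] w 0.134
```

```bash
python3 - <<'E'
from h import *
from rig import capture
c=capture("side");crop(c["image"],230,140,320,220,8,"pics/s5.png")
c=capture("wrist");crop(c["image"],60,130,400,340,2,"pics/w5.png")
E
```

```text
(no output)
```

View pics/s5.png

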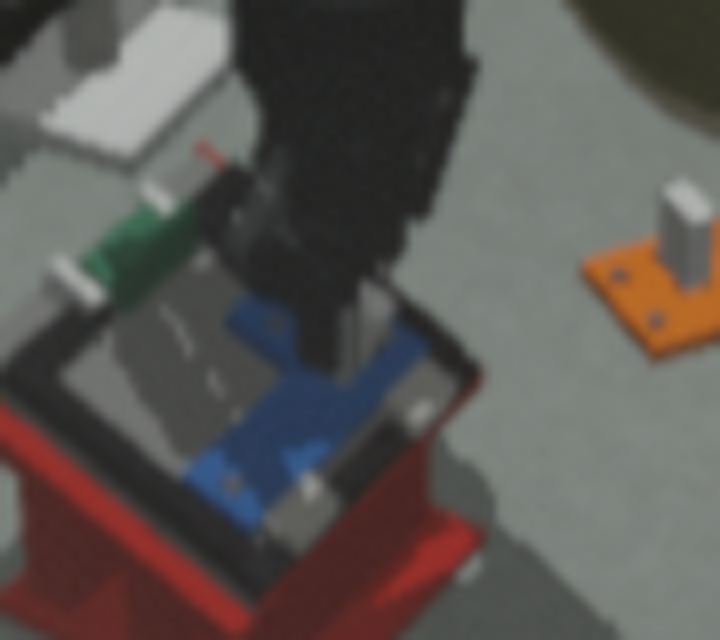

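View pics/w5.png

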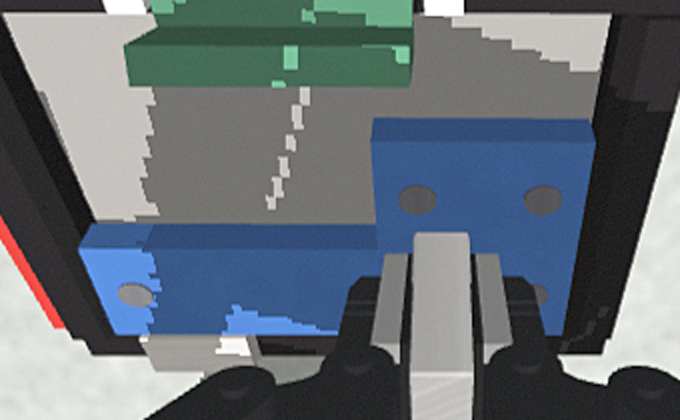

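```bash
cat >> h.py <<'E'
# cradle frame (tray origin incl. shift)
yw=np.radians(3.95); sl=np.radians(24); Oc=np.array([657.1,-45.5,92.1])
def setC(O=Oc):
    u=np.array([np.cos(yw),np.sin(yw),0]);v=np.array([-np.sin(yw),np.cos(yw),0]);z=np.array([0,0,1.])
    return np.c_[u*np.cos(sl)+z*np.sin(sl),v,-u*np.sin(sl)+z*np.cos(sl)]
RC=setC()
def pnp(c,obj,px):
    f=foc(c);K=np.array([[f,0,c["cx"]],[0,f,c["cy"]],[0,0,1]])
    ok,r,t=cv2.solvePnP(np.array(obj,float),np.array(px,float),K,None,flags=cv2.SOLVEPNP_SQPNP)
    pr=cv2.projectPoints(np.array(obj,float),r,t,K,None)[0][:,0];e=np.abs(pr-px).max()
    Rw=q2R(c["orientation"]);return Rw@cv2.Rodrigues(r)[0],Rw@t[:,0]+c["origin"],e
def rep(Rp,tp):
    Rl=RC.T@Rp; p=RC.T@(tp-Oc); print("cradle pos",p.round(1),"rotvec deg",np.degrees(R.from_matrix(Rl).as_rotvec()).round(1))
E
python3 - <<'E'
from h import *
from rig import capture
c=capture("wrist")
obj=[[6,80,-14],[-24,80,-14],[36,14,-14],[36,-30,-14],[6,14,-14],[6,80,-22],[36,14,-22],[36,-30,-22]]
px=[[100,254],[116,297.5],[246.5,201],[356.5,203.5],[248,253.5],[107.5,242.5],[246.5,189],[355,190]]
Rp,tp,e=pnp(c,obj,px);print(e,tp);rep(Rp,tp)
# pocket floor visible corners for check
print(proj(c,Oc+(RC@np.array([[46.5,56,0],[46.5,-56,0],[-46.5,56,8],[-46.5,-56,8],[-41.5,49,14],[-41.5,23,14],[-41.5,23,10]]).T).T).round(0))
E
```

```text
1.575020509211953 [631.45650053 -72.54349594 107.02180521]
cradle pos [-19.  -25.2  24.8] rotvec deg [ 0.1  4.3 -0.9]
[[ 52. 121.]
 [367. 121.]
 [121. 294.]
 [340. 293.]
 [128. 298.]
 [181. 298.]
 [183. 291.]]
```

PnP shows that blue still has 4.3° of residual tilt with its downhill edge raised, so the bar is butting against the lip fronts. I'll back off uphill, release so it drops flat, then regrip and slide.

Emit:
{"name": "step_arm", "arguments": {"commands": [[[0.2,0.014,0.12],0],[[0.2,0.014,0.12],0],[[0,0,0],0]]}}

```text
time_s: 8.25
eef_pos: [642.4, -71.5, 110.5]
ee_rot: [0.025, 0.708, 0.024, -0.705]
force: [0.3, 0.4, 8.6]
grip_width: 0.14
```

```bash
python3 st.py; python3 - <<'E'
from h import *
from rig import capture
c=capture("wrist");crop(c["image"],60,130,400,340,2,"pics/w6.png")
E
```

```text
pos [642.4 -71.5 110.5] jaw -85.98 t 8.25 F [0.3 0.4 8.6] T [ 0.09 -0.56  0.03] w 0.14
```

View pics/w6.png

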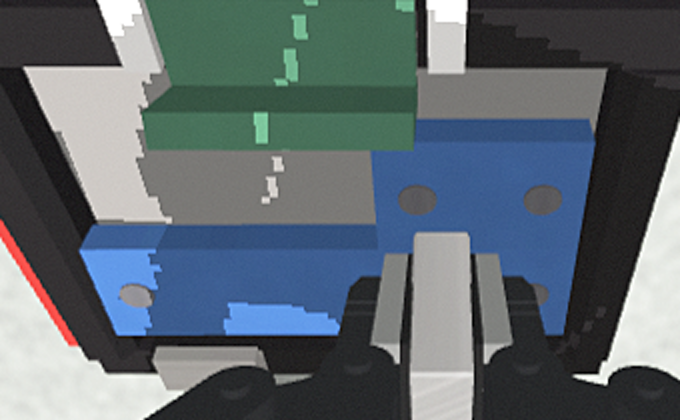

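Blue is now about 8 mm clear of the lips (the lip begins at y≈347, the bar ends at 335), with the leg still short of the latch wall. Opening the fingers partly to let it drop flat.

Emit:
{"name": "step_arm", "arguments": {"commands": [[[0,0,0],0],[[0,0,0],0],[[0,0,0],0]], "gripper": 0.4}}

```text
time_s: 8.6
eef_pos: [640.7, -71.4, 108.3]
ee_rot: [-0.025, -0.706, -0.025, 0.707]
force: [0.3, 0.0, -0.0]
grip_width: 0.298
```

```bash
python3 st.py; python3 - <<'E'
from h import *
from rig import capture
c=capture("wrist");crop(c["image"],60,130,400,340,2,"pics/w7.png")
c=capture("side");crop(c["image"],230,140,320,220,8,"pics/s7.png")
E
```

```text
pos [640.7 -71.4 108.3] jaw -86.0 t 8.6 F [ 0.3  0.  -0. ] T [ 0.04  0.   -0.02] w 0.298
```

View pics/w7.png

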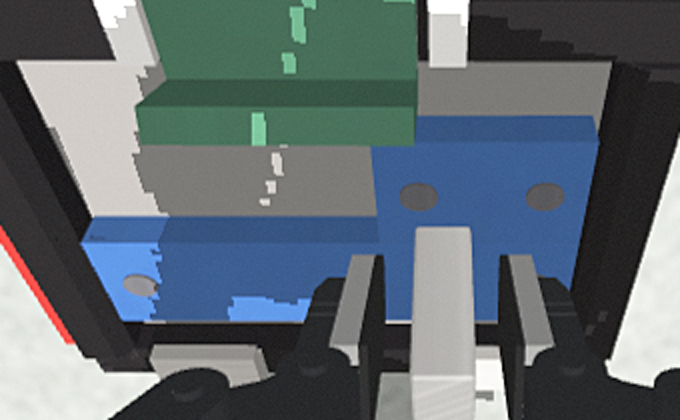

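View pics/s7.png

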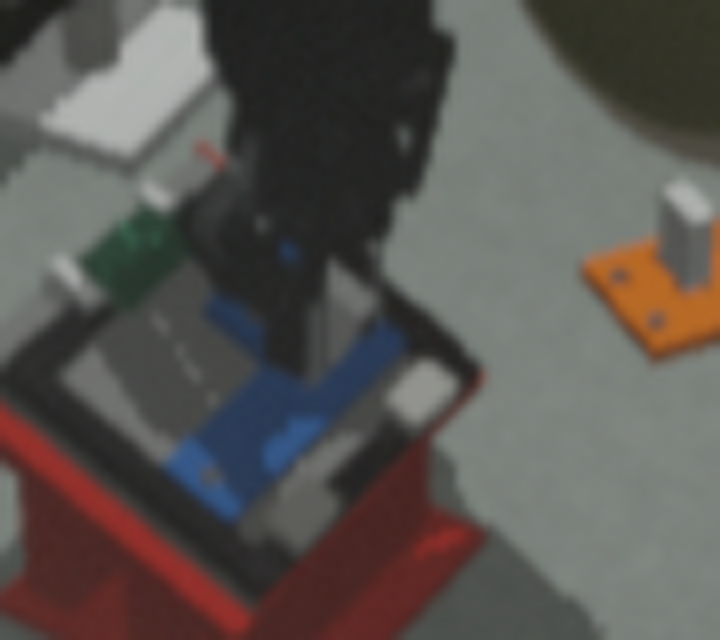

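```bash
python3 - <<'E'
from h import *
from rig import capture
c=capture("wrist")
obj=[[6,80,-14],[-24,80,-14],[36,14,-14],[36,-30,-14],[6,14,-14],[6,80,-22],[36,14,-22],[36,-30,-22]]
px=np.array([[82,242],[118,322],[373,140],[599,140],[378,242],[92,216],[373,116],[592,116]],float)/2+[60,130]
Rp,tp,e=pnp(c,obj,px);print(e,tp);rep(Rp,tp)
# pocket floor uphill corners & lips in crop px: observed (18,60),(612,62); lip inner edges (152,346)-(260,346)
print((proj(c,Oc+(RC@np.array([[46.5,56,0],[46.5,-56,0],[-41.5,49,14],[-41.5,23,14]]).T).T)-[60,130])*2)
E
```

```text
1.1207033990645527 [640.43491693 -71.71722741 107.34175706]
cradle pos [-10.6 -25.   21.4] rotvec deg [ 0.5  1.3 -0.6]
[[ -4.67534859  27.58369813]
 [614.71462457  28.39125487]
 [146.18640071 357.24465312]
 [250.18095892 357.34828831]]
```

PnP now gives blue flat (about 1°, z 21.4) at cradle x -10.6, which is 12 mm uphill of home. Regripping and sliding downhill.

Emit:
{"name": "step_arm", "arguments": {"commands": [[[0,0,0],0],[[0,0,0],0],[[0,0,0],0],[[-0.091,-0.006,-0.05],0],[[-0.091,-0.006,-0.041],0]], "gripper": 1, "force": 30}}

```text
time_s: 9.25
eef_pos: [633.9, -72.0, 105.4]
ee_rot: [0.025, 0.707, 0.025, -0.706]
force: [-0.6, 0.8, 4.4]
grip_width: 0.136
```

Emit:
{"name": "step_arm", "arguments": {"commands": [[[-0.07,-0.005,-0.031],0],[[0,0,0],0]]}}

```text
time_s: 9.45
eef_pos: [630.5, -72.1, 103.8]
ee_rot: [-0.025, -0.707, -0.025, 0.707]
force: [-2.8, -0.0, 5.7]
grip_width: 0.134
```

Emit:
{"name": "step_arm", "arguments": {"commands": [[[-0.07,-0.005,-0.031],0],[[0,0,0],0]]}}

```text
time_s: 9.65
eef_pos: [628.7, -72.4, 103.2]
ee_rot: [0.025, 0.708, 0.024, -0.706]
force: [2.6, 0.3, 5.5]
grip_width: 0.138
```

```bash
python3 st.py; python3 - <<'E'
from h import *
from rig import capture
c=capture("wrist");crop(c["image"],60,130,400,340,2,"pics/w8.png")
E
```

```text
pos [628.7 -72.4 103.2] jaw -86.02 t 9.65 F [2.6 0.3 5.5] T [ 0.05 -0.38 -0.16] w 0.138
```

View pics/w8.png

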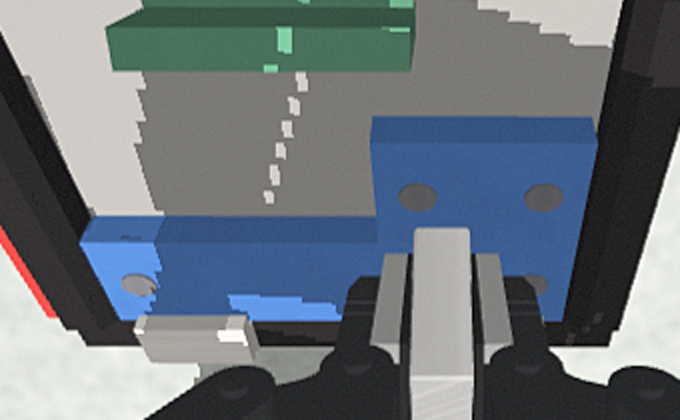

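Lip now overlaps the bar's edge (y≈316 against 321), so the bar is going under. Continuing until it stops.

Emit:
{"name": "step_arm", "arguments": {"commands": [[[-0.06,-0.005,-0.027],0],[[0,0,0],0]]}}

```text
time_s: 9.9
eef_pos: [628.3, -72.5, 103.3]
ee_rot: [0.025, 0.71, 0.024, -0.704]
force: [10.7, 1.6, 7.2]
grip_width: 0.137
```

Emit:
{"name": "step_arm", "arguments": {"commands": [[[-0.06,-0.005,-0.027],0],[[0,0,0],0]]}}

```text
time_s: 10.1
eef_pos: [627.2, -72.6, 103.4]
ee_rot: [0.025, 0.711, 0.024, -0.702]
force: [14.4, 3.3, 9.4]
grip_width: 0.135
```

Emit:
{"name": "step_arm", "arguments": {"commands": [[[-0.06,-0.005,-0.027],0],[[0,0,0],0]]}}

```text
time_s: 10.3
eef_pos: [625.7, -72.7, 103.3]
ee_rot: [0.025, 0.712, 0.024, -0.701]
force: [15.3, 4.8, 15.3]
grip_width: 0.136
```

```bash
python3 st.py; python3 - <<'E'
from h import *
from rig import capture
c=capture("wrist");crop(c["image"],60,130,400,340,2,"pics/w9.png")
E
```

```text
pos [625.7 -72.7 103.3] jaw -86.03 t 10.3 F [15.3  4.8 15.3] T [ 0.91 -2.7  -0.17] w 0.136
```

View pics/w9.png

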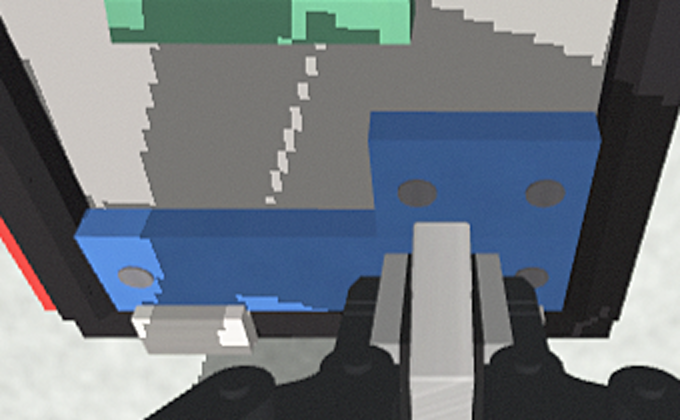

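```bash
python3 - <<'E'
from h import *
from rig import capture
c=capture("wrist");cv2.imwrite("pics/w9f.png",c["image"])
obj=[[6,80,-14],[-24,80,-14],[36,14,-14],[36,-30,-14],[6,14,-14],[6,80,-22],[36,14,-22],[36,-30,-22]]
px=np.array([[75,236],[118,310],[370,138],[600,138],[377,236],[87,210],[370,113],[594,113]],float)/2+[60,130]
Rp,tp,e=pnp(c,obj,px);print(e,tp);rep(Rp,tp)
print((proj(c,Oc+(RC@np.array([[-46.5,55,8],[-46.5,0,8],[-41.5,49,14],[-41.5,23,14],[-41.5,23,10]]).T).T)-[60,130])*2)
crop(c["image"],90,220,260,330,4,"pics/w9c.png")
c=capture("side");crop(c["image"],230,140,320,220,8,"pics/s9.png")
E
```

```text
0.9324717144922374 [626.55676112 -72.69608683 102.44220201]
cradle pos [-25.3 -25.   22.6] rotvec deg [ 0.5 -3.8 -0.5]
[[117.16760582 308.3626247 ]
 [339.81930663 308.18856095]
 [127.68876352 316.9771018 ]
 [237.86294242 316.88703115]
 [241.36075848 302.84092159]]
```

View pics/w9c.png

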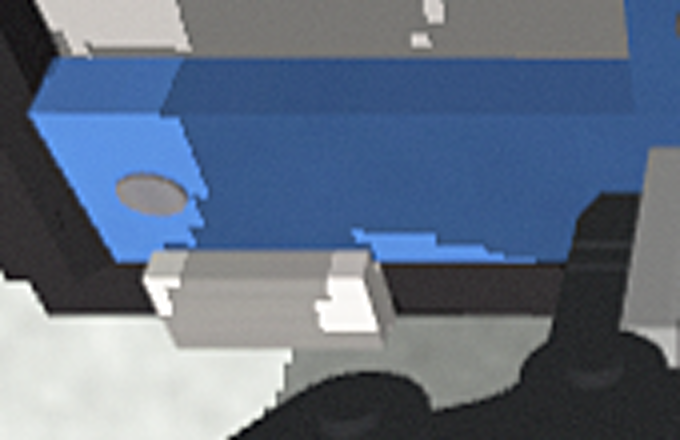

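View pics/s9.png

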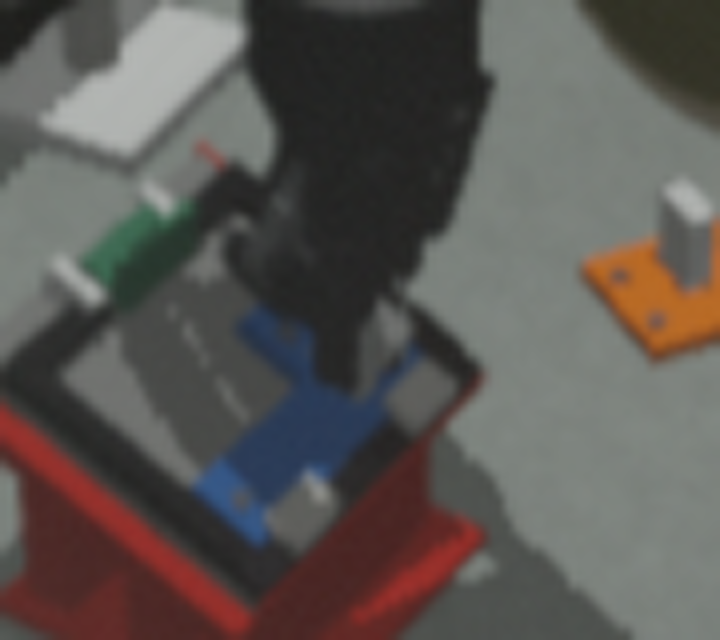

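The bar edge adjoins the downhill wall, and the lip overlaps it by 3 px (2.8 px predicted for home). Leg may be lifted about 3° by the push, so I'll release to let it settle and then re-measure.

Emit:
{"name": "step_arm", "arguments": {"commands": [[[0.07,0.005,0.02],0],[[0,0,0],0],[[0,0,0],0],[[0,0,0],0]], "gripper": 0.4}}

```text
time_s: 10.85
eef_pos: [623.2, -72.7, 99.3]
ee_rot: [-0.025, -0.706, -0.025, 0.707]
force: [0.2, 0.0, -0.3]
grip_width: 0.3
```

```bash
python3 st.py; python3 - <<'E'
from h import *
from rig import capture
c=capture("wrist");crop(c["image"],60,130,400,340,2,"pics/w10.png")
crop(c["image"],90,220,260,330,4,"pics/w10c.png")
E
```

```text
pos [623.2 -72.7  99.3] jaw -86.0 t 10.85 F [ 0.2  0.  -0.3] T [ 0.04 -0.04  0.01] w 0.3
```

View pics/w10.png

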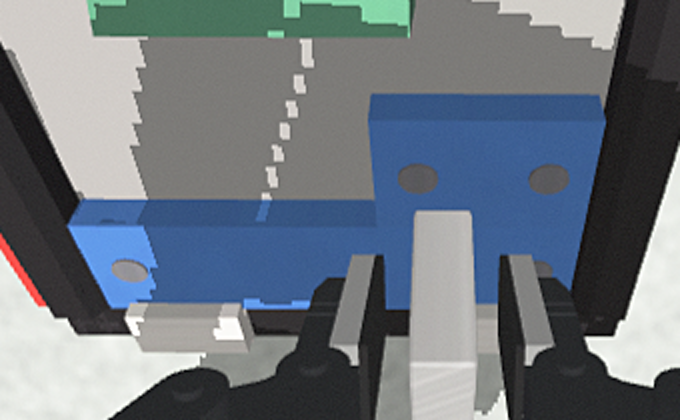

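View pics/w10c.png

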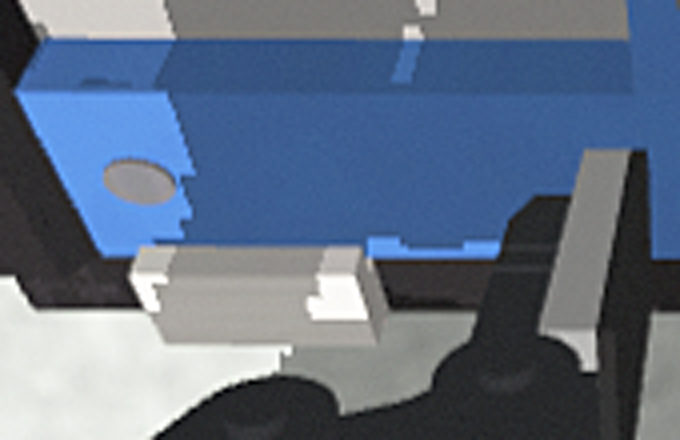

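```bash
python3 - <<'E'
from h import *
from rig import capture
c=capture("wrist")
obj=[[6,80,-14],[-24,80,-14],[36,14,-14],[36,-30,-14],[6,14,-14],[6,80,-22],[36,14,-22],[36,-30,-22]]
px=np.array([[68,225],[108,308],[370,121],[606,121],[377,225],[82,199],[370,95],[600,96]],float)/2+[60,130]
Rp,tp,e=pnp(c,obj,px);print(e,tp);rep(Rp,tp)
print((proj(c,Oc+(RC@np.array([[-46.5,55,8],[-46.5,0,8],[-41.5,49,14],[-41.5,23,14],[-41.5,23,10]]).T).T)-[60,130])*2)
E
```

```text
1.1896980006986837 [628.27448915 -72.59353844 102.14827883]
cradle pos [-23.9 -25.   21.6] rotvec deg [ 0.3  0.2 -0.7]
[[110.43940986 306.02171491]
 [338.43457998 306.28679924]
 [120.80211378 315.36788515]
 [233.7135651  315.49855671]
 [237.36734513 300.94596292]]
```

Blue reads flat (0.3°), z 21.6, x -23.9 ± 1.5, with the lip overlap as predicted for home. Retracting and moving over orange.

Emit:
{"name": "step_arm", "arguments": {"commands": [[[0,0,0.5],0],[[0,0,1],0],[[0,0,1],0],[[0,-0.6,0.6],0],[[0,-1,0],-0.043]]}}

```text
time_s: 11.45
eef_pos: [624.9, -136.0, 228.4]
ee_rot: [-0.022, 0.709, -0.023, -0.704]
force: [0.4, 0.1, -0.2]
grip_width: 0.298
```

Emit:
{"name": "step_arm", "arguments": {"commands": [[[0,-1,0],-0.043],[[0,-1,0],-0.043],[[0,-1,0],-0.042],[[-0.1,-0.4,0],0],[[0,0,0],0]], "gripper": -1}}

```text
time_s: 11.95
eef_pos: [618.9, -274.5, 223.3]
ee_rot: [0.164, -0.687, 0.164, 0.688]
force: [0.6, 0.7, 0.3]
grip_width: 1.002
```

Emit:
{"name": "step_arm", "arguments": {"commands": [[[0,0,0],0]]}}

```text
time_s: 12.05
eef_pos: [619.8, -271.7, 224.0]
ee_rot: [0.163, -0.688, 0.163, 0.688]
force: [-0.7, 0.5, 0.0]
grip_width: 1.0
```

```bash
python3 st.py; python3 - <<'E'
from h import *
from rig import capture
c=capture("wrist");cv2.imwrite("pics/w11.png",c["image"]);print(proj(c,[[620.6,-274,44]]))
c=capture("top");crop(c["image"],265,140,345,220,7,"pics/t11.png")
E
```

```text
pos [ 619.8 -271.7  224. ] jaw -116.66 t 12.05 F [-0.7  0.5  0. ] T [0.03 0.01 0.04] w 1.0
[[281.99359218 176.36714708]]
```

View pics/w11.png

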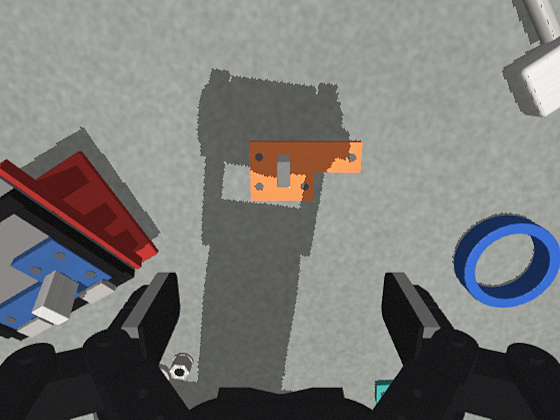

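View pics/t11.png

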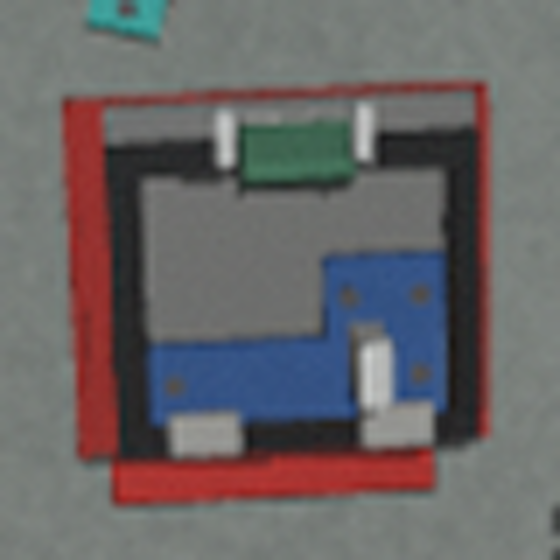

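Wrist view: orange lug at (283,172), plate square to the jaws, bar on top and leg lower left. Its colour and hand match; yellow is on the far left side. Top view: blue sits home, with both lips over its bar at (207,432) and (398,425). Going down onto orange.

Emit:
{"name": "step_arm", "arguments": {"commands": [[[0.02,-0.057,-1],0],[[0,0,-1],0],[[0,0,-1],0],[[0,0,-1],0],[[0,0,-0.5],0]]}}

```text
time_s: 12.65
eef_pos: [619.6, -272.5, 40.5]
ee_rot: [0.163, -0.686, 0.162, 0.69]
force: [0.3, 0.3, 0.0]
grip_width: 1.003
```

Emit:
{"name": "step_arm", "arguments": {"commands": [[[0,0,-0.25],0],[[0,0,0],0],[[0,0,0],0]]}}

```text
time_s: 12.95
eef_pos: [621.4, -274.8, 35.7]
ee_rot: [-0.163, 0.689, -0.164, -0.687]
force: [0.5, 0.1, 0.3]
grip_width: 1.004
```

```bash
python3 st.py
```

```text
pos [ 621.4 -274.8   35.7] jaw -116.72 t 12.95 F [0.5 0.1 0.3] T [ 0.02 -0.    0.03] w 1.004
```

Emit:
{"name": "step_arm", "arguments": {"commands": [[[-0.02,0.02,-0.265],0],[[0,0,0],0],[[0,0,0],0]]}}

```text
time_s: 13.25
eef_pos: [619.7, -274.1, 23.5]
ee_rot: [0.164, -0.688, 0.164, 0.688]
force: [0.8, 0.2, 0.2]
grip_width: 0.998
```

Emit:
{"name": "step_arm", "arguments": {"commands": [[[0,0,0],0],[[0,0,0],0],[[0,0,0],0],[[0,0,0],0],[[0,0,0],0]], "gripper": 1, "force": 40}}

```text
time_s: 13.75
eef_pos: [619.8, -274.2, 23.5]
ee_rot: [-0.164, 0.688, -0.164, -0.688]
force: [0.3, -0.1, 0.1]
grip_width: 0.143
```

```bash
python3 st.py
```

```text
pos [ 619.8 -274.2   23.5] jaw -116.78 t 13.75 F [ 0.3 -0.1  0.1] T [ 0.02 -0.01 -0.  ] w 0.143
```

Emit:
{"name": "step_arm", "arguments": {"commands": [[[0,0,0.6],0],[[0,0,1],0],[[0,0,1],0],[[0,0.3,1],0],[[0.2,0.8,0.7],0.0427]]}}

```text
time_s: 14.25
eef_pos: [627.4, -232.0, 198.2]
ee_rot: [-0.117, 0.698, -0.118, -0.696]
force: [1.2, -0.1, -1.7]
grip_width: 0.131
```

Emit:
{"name": "step_arm", "arguments": {"commands": [[[0.2,0.9,0],0.0427],[[0.2,0.9,0],0.0427],[[0.2,0.9,0],0.0427],[[0.2,0.9,0],0],[[0.1,0.9,0],0]]}}

```text
time_s: 14.75
eef_pos: [663.9, -48.6, 195.1]
ee_rot: [-0.024, -0.707, -0.025, 0.707]
force: [0.6, -0.6, -2.0]
grip_width: 0.129
```

Emit:
{"name": "step_arm", "arguments": {"commands": [[[0,0.67,0],0],[[0,0,0],0],[[0,0,0],0]]}}

```text
time_s: 15.05
eef_pos: [663.7, -23.1, 195.3]
ee_rot: [-0.025, -0.707, -0.025, 0.707]
force: [0.8, -1.0, -1.8]
grip_width: 0.134
```

```bash
python3 st.py
```

```text
pos [663.7 -23.1 195.3] jaw -85.98 t 15.05 F [ 0.8 -1.  -1.8] T [ 0.01 -0.03  0.  ] w 0.134
```

Emit:
{"name": "step_arm", "arguments": {"commands": [[[-0.03,0,-0.7],0],[[0,0,-0.6],0],[[0,0,0],0],[[0,0,0],0]]}}

```text
time_s: 15.45
eef_pos: [662.1, -24.8, 145.7]
ee_rot: [0.024, 0.707, 0.024, -0.707]
force: [-9.7, 1.7, 12.8]
grip_width: 0.138
```

```bash
python3 st.py; python3 - <<'E'
from h import *
from rig import capture
c=capture("wrist");cv2.imwrite("pics/w12.png",c["image"])
c=capture("side");crop(c["image"],210,120,330,220,6,"pics/s12.png")
E
```

```text
pos [662.1 -24.8 145.7] jaw -86.12 t 15.45 F [-9.7  1.7 12.8] T [ 0.08  1.36 -0.14] w 0.138
```

View pics/w12.png

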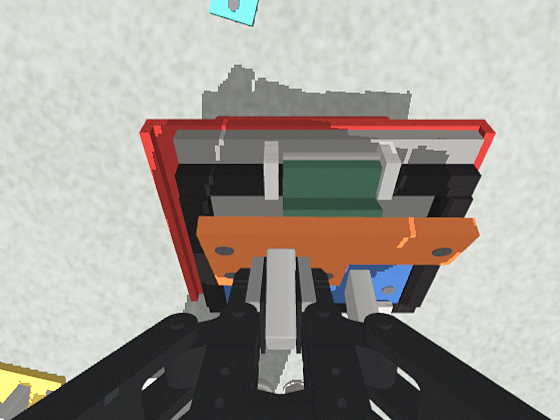

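View pics/s12.png

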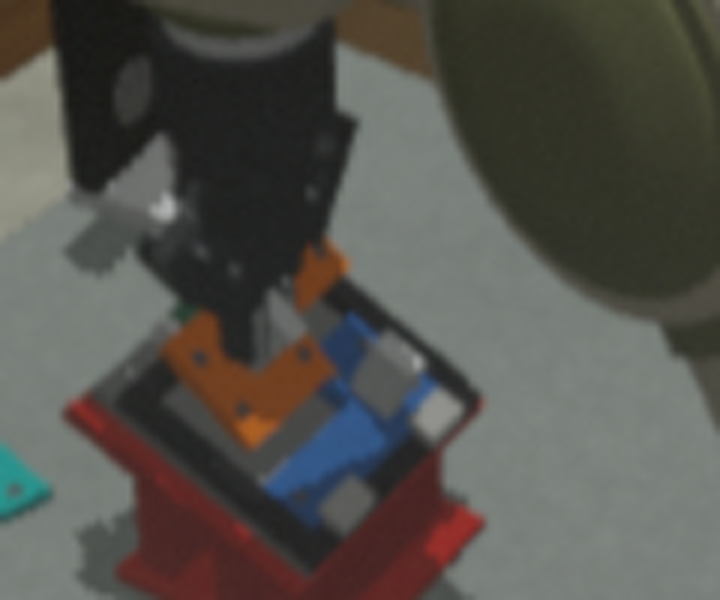

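The plate's uphill edge has touched the overhanging latch face early (force 13 N at z 146). I'll back up and shift downhill about 5 mm.

Emit:
{"name": "step_arm", "arguments": {"commands": [[[0,0,0.25],0],[[-0.14,-0.01,0.05],0],[[0,0,0],0],[[0,0,0],0]]}}

```text
time_s: 15.95
eef_pos: [656.7, -24.2, 155.1]
ee_rot: [-0.024, -0.707, -0.024, 0.707]
force: [0.3, -0.1, -2.4]
grip_width: 0.134
```

```bash
python3 st.py; python3 - <<'E'
from h import *
from rig import capture
c=capture("wrist");cv2.imwrite("pics/w13.png",c["image"])
E
```

```text
pos [656.7 -24.2 155.1] jaw -86.06 t 15.95 F [ 0.3 -0.1 -2.4] T [ 0.06 -0.    0.01] w 0.134
```

View pics/w13.png

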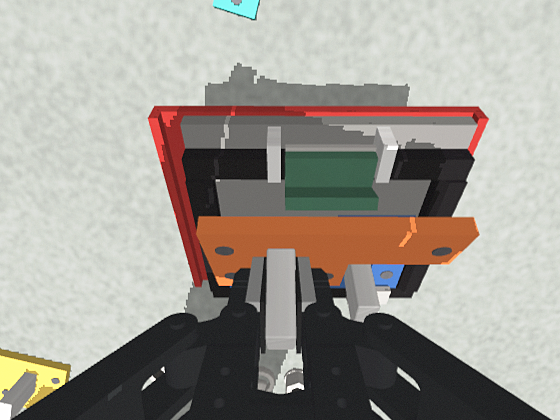

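Emit:
{"name": "step_arm", "arguments": {"commands": [[[0,0.016,-0.5],0],[[0,0,0],0],[[0,0,0],0]], "force": 25}}

```text
time_s: 16.3
eef_pos: [656.3, -23.2, 134.7]
ee_rot: [-0.024, -0.706, -0.024, 0.708]
force: [-3.7, -1.1, -1.2]
grip_width: 0.135
```

Emit:
{"name": "step_arm", "arguments": {"commands": [[[0,0,-0.12],0],[[0,0,0],0]]}}

```text
time_s: 16.5
eef_pos: [657.0, -23.3, 133.0]
ee_rot: [0.025, 0.707, 0.024, -0.706]
force: [-12.0, -0.1, 14.7]
grip_width: 0.132
```

Emit:
{"name": "step_arm", "arguments": {"commands": [[[0,0,-0.08],0],[[0,0,0],0]]}}

```text
time_s: 16.7
eef_pos: [657.1, -23.3, 132.7]
ee_rot: [0.025, 0.708, 0.024, -0.706]
force: [-21.0, 1.1, 33.5]
grip_width: 0.134
```

```bash
python3 st.py; python3 - <<'E'
from h import *
from rig import capture
c=capture("wrist");crop(c["image"],130,90,500,330,2,"pics/w14.png")
c=capture("side");crop(c["image"],220,130,320,215,8,"pics/s14.png")
E
```

```text
pos [657.1 -23.3 132.7] jaw -86.01 t 16.7 F [-21.    1.1  33.5] T [ 0.    2.98 -0.19] w 0.134
```

View pics/w14.png

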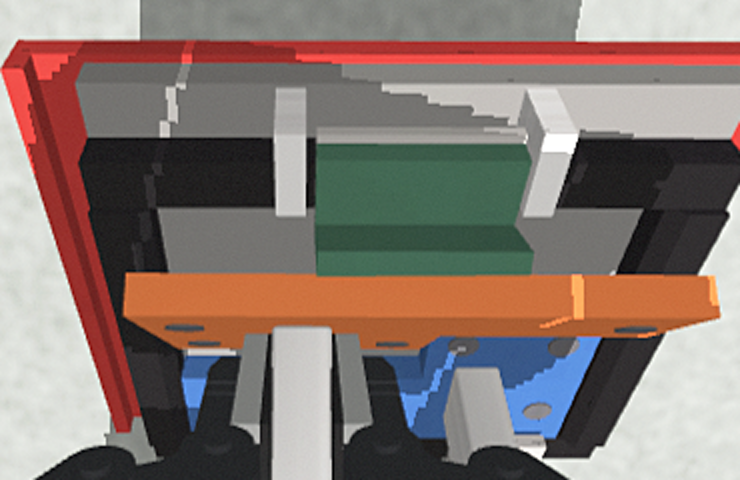

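View pics/s14.png

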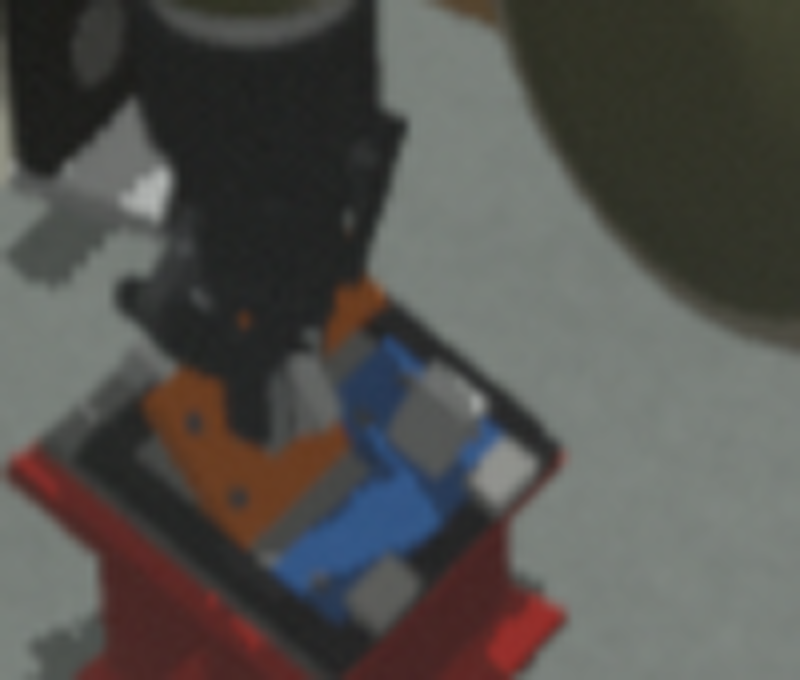

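```bash
python3 - <<'E'
from h import *
from rig import capture
c=capture("wrist")
obj=[[24,33,-22],[24,-77,-22],[24,33,-14],[24,-77,-14],[-6,-77,-14],[-6,-31,-14]]
px=np.array([[125,273],[718,278],[125,316],[720,318],[655,336],[440,337]],float)/2+[130,90]
Rp,tp,e=pnp(c,obj,px);print(e,tp);rep(Rp,tp)
E
```

```text
1.3122084718178826 [654.80160568 -23.73053136 130.73171352]
cradle pos [15.  21.9 35.6] rotvec deg [ -2.2 -32.7   3.9]
```

PnP shows that the latch has tipped orange in the grip: it's 33° uphill-end-up relative to the floor, with its leg end on the floor about 13 mm uphill of blue's bar. That pose is workable leg-first, as the design intends. I'll ease off and slide the leg end down to blue's bar, then let it lie down onto the latch and press.

Emit:
{"name": "step_arm", "arguments": {"commands": [[[0,0,0.1],0],[[-0.09,-0.006,-0.04],0],[[-0.07,-0.005,-0.03],0],[[0,0,0],0]]}}

```text
time_s: 17.25
eef_pos: [651.6, -23.9, 130.4]
ee_rot: [0.025, 0.708, 0.024, -0.705]
force: [-1.5, -0.7, 10.8]
grip_width: 0.134
```

Emit:
{"name": "step_arm", "arguments": {"commands": [[[-0.05,-0.004,-0.022],0],[[0,0,0],0]]}}

```text
time_s: 17.45
eef_pos: [649.9, -24.0, 129.6]
ee_rot: [0.025, 0.709, 0.024, -0.705]
force: [0.7, -1.0, 11.1]
grip_width: 0.136
```

```bash
python3 st.py; python3 - <<'E'
from h import *
from rig import capture
c=capture("wrist");crop(c["image"],130,90,500,330,2,"pics/w15.png")
c=capture("side");crop(c["image"],220,130,320,215,8,"pics/s15.png")
E
```

```text
pos [649.9 -24.  129.6] jaw -86.02 t 17.45 F [ 0.7 -1.  11.1] T [-0.05  0.05  0.01] w 0.136
```

View pics/w15.png

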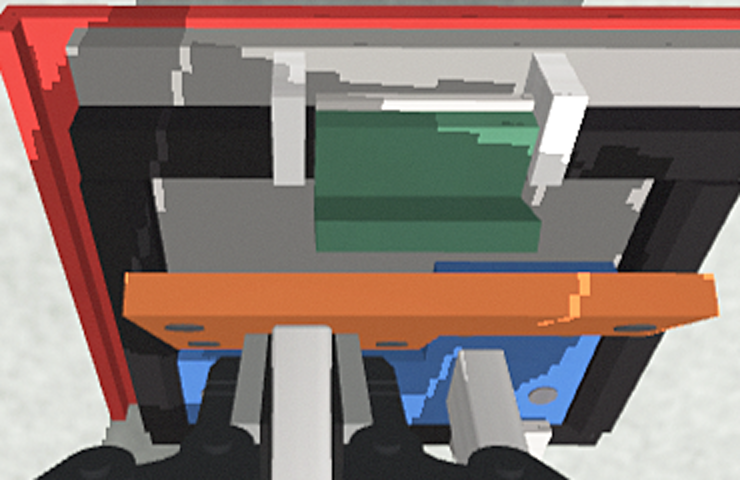

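View pics/s15.png

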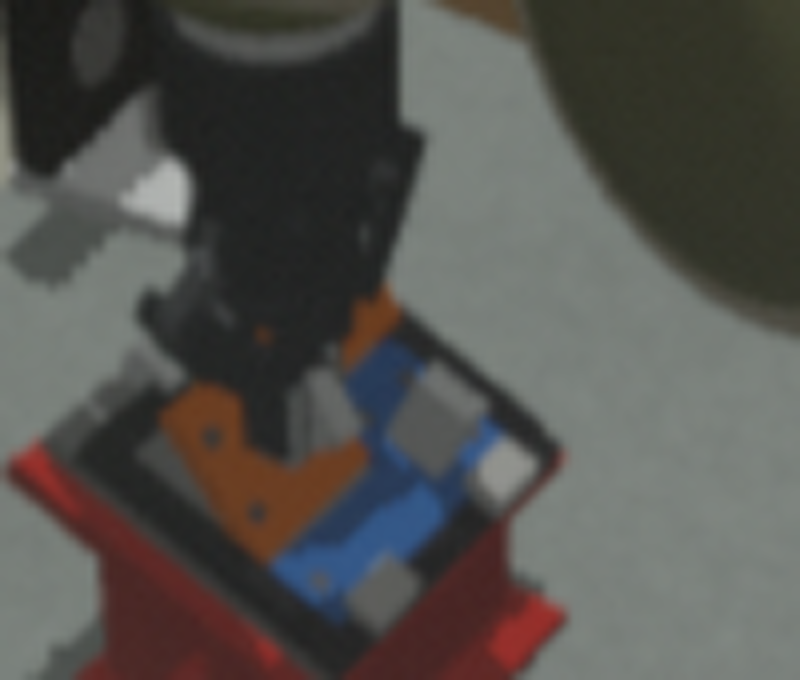

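The leg end has nearly reached blue's bar, and nothing is blocking it. Continuing to contact.

Emit:
{"name": "step_arm", "arguments": {"commands": [[[-0.06,-0.004,-0.027],0],[[0,0,0],0]]}}

```text
time_s: 17.75
eef_pos: [647.4, -24.2, 128.6]
ee_rot: [0.025, 0.709, 0.024, -0.705]
force: [-0.4, -0.2, 11.0]
grip_width: 0.136
```

Emit:
{"name": "step_arm", "arguments": {"commands": [[[-0.06,-0.004,-0.027],0],[[0,0,0],0]]}}

```text
time_s: 17.95
eef_pos: [646.3, -24.4, 128.2]
ee_rot: [0.025, 0.71, 0.024, -0.703]
force: [5.0, 0.4, 11.0]
grip_width: 0.131
```

Emit:
{"name": "step_arm", "arguments": {"commands": [[[-0.05,-0.004,-0.022],0],[[0,0,0],0]]}}

```text
time_s: 18.15
eef_pos: [645.4, -24.5, 128.2]
ee_rot: [0.025, 0.711, 0.024, -0.702]
force: [8.8, 1.9, 13.7]
grip_width: 0.132
```

```bash
python3 st.py; python3 - <<'E'
from h import *
from rig import capture
c=capture("wrist");crop(c["image"],130,90,500,330,2,"pics/w16.png")
c=capture("side");crop(c["image"],220,130,320,215,8,"pics/s16.png")
E
```

```text
pos [645.4 -24.5 128.2] jaw -86.04 t 18.15 F [ 8.8  1.9 13.7] T [ 0.15 -1.68 -0.  ] w 0.132
```

View pics/w16.png

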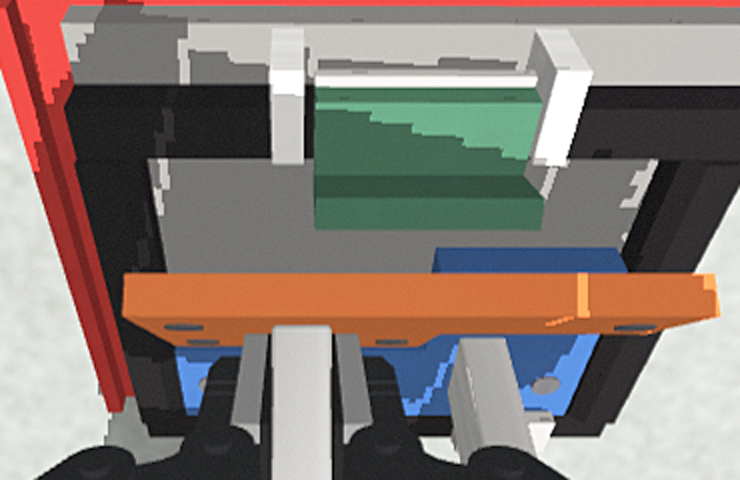

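View pics/s16.png

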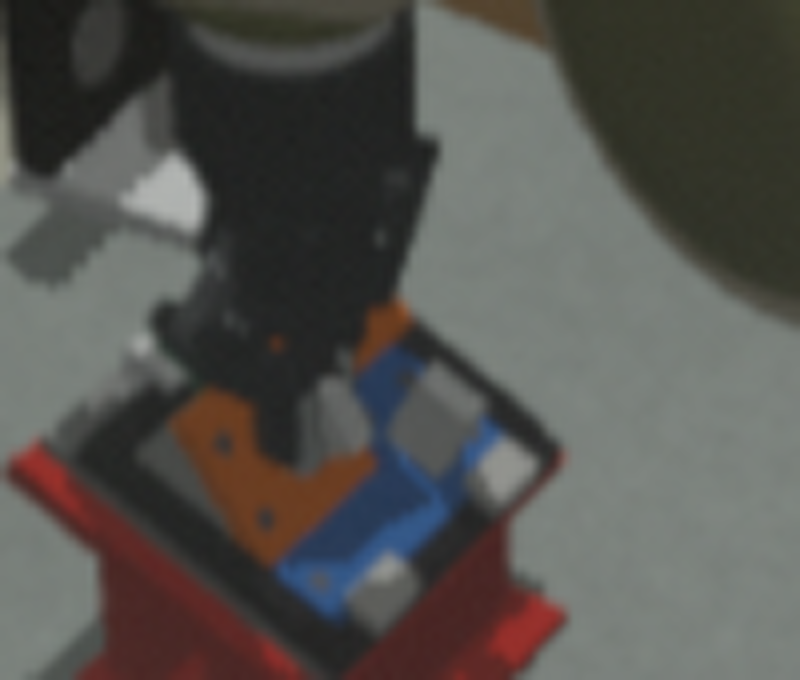

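Emit:
{"name": "step_arm", "arguments": {"commands": [[[0.12,0.012,0.045],0],[[0,0,0],0]]}}

```text
time_s: 18.45
eef_pos: [646.9, -24.3, 128.0]
ee_rot: [0.025, 0.707, 0.024, -0.706]
force: [-6.2, -2.1, 12.9]
grip_width: 0.135
```

```bash
python3 st.py; python3 - <<'E'
from h import *
from rig import capture
c=capture("wrist");crop(c["image"],130,90,500,330,2,"pics/w17.png")
E
```

```text
pos [646.9 -24.3 128. ] jaw -86.02 t 18.45 F [-6.2 -2.1 12.9] T [-0.41  1.26 -0.02] w 0.135
```

View pics/w17.png

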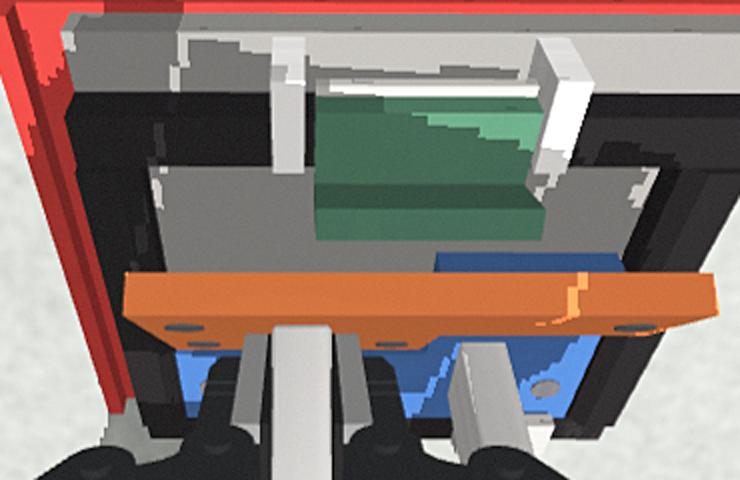

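Emit:
{"name": "step_arm", "arguments": {"commands": [[[0.05,0.004,0.025],0],[[0,0,0],0]]}}

```text
time_s: 18.7
eef_pos: [647.5, -24.3, 128.0]
ee_rot: [-0.025, -0.706, -0.024, 0.708]
force: [-10.1, -2.1, 11.1]
grip_width: 0.129
```

Emit:
{"name": "step_arm", "arguments": {"commands": [[[0,0,0],0],[[0,0,0],0],[[0,0,0],0]], "gripper": 0.4}}

```text
time_s: 19.0
eef_pos: [648.7, -23.4, 127.1]
ee_rot: [0.024, 0.707, 0.025, -0.707]
force: [0.7, -0.8, 1.2]
grip_width: 0.297
```

```bash
python3 st.py; python3 - <<'E'
from h import *
from rig import capture
c=capture("wrist");crop(c["image"],130,90,500,330,2,"pics/w18.png")
c=capture("side");crop(c["image"],220,130,320,215,8,"pics/s18.png")
E
```

```text
pos [648.7 -23.4 127.1] jaw -86.02 t 19.0 F [ 0.7 -0.8  1.2] T [ 0.01  0.05 -0.  ] w 0.297
```

View pics/w18.png

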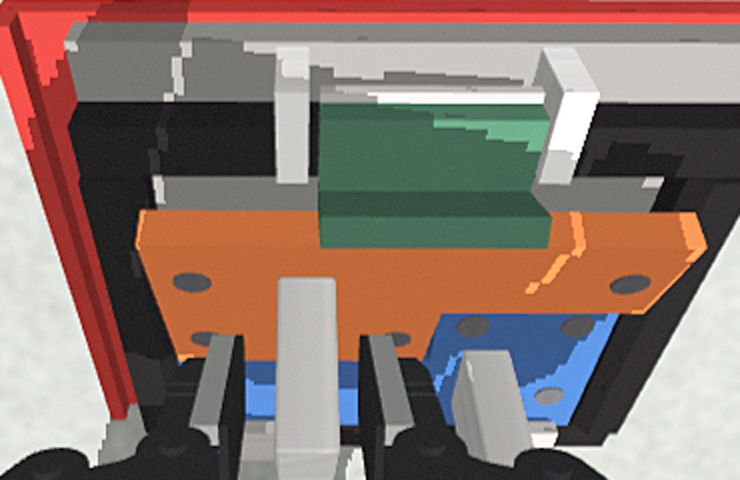

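View pics/s18.png

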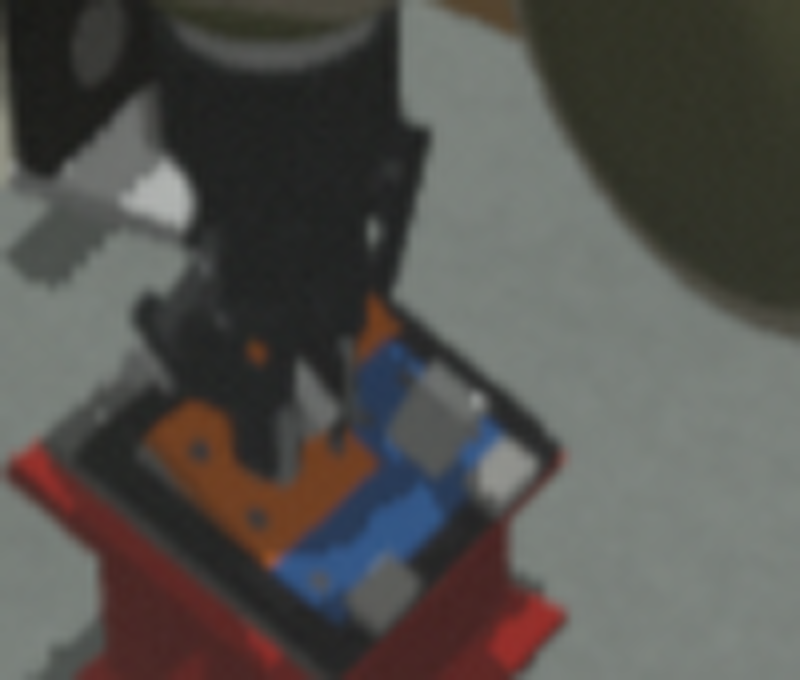

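```bash
python3 - <<'E'
from h import *
from rig import capture
c=capture("wrist")
obj=[[24,33,-22],[24,-77,-22],[24,33,-14],[24,-77,-14],[-6,-77,-14],[-6,-31,-14],[-36,-31,-14]]
px=np.array([[138,211],[698,213],[138,248],[706,247],[640,315],[443,315],[425,360]],float)/2+[130,90]
Rp,tp,e=pnp(c,obj,px);print(e,tp);rep(Rp,tp)
for q in [(24,33),(24,-77),(-6,-77),(-36,-31),(-36,33)]:
    print(q,(RC.T@(Rp@np.array([*q,-22])+tp-Oc)).round(1))
E
```

```text
1.7472759548958265 [654.94961106 -24.15617787 125.48121316]
cradle pos [13.  21.4 30.8] rotvec deg [ -0.1 -15.8   0. ]
(24, 33) [42.  54.4 16.1]
(24, -77) [ 42.1 -55.6  16.3]
(-6, -77) [ 13.2 -55.6   8.1]
(-36, -31) [-15.7  -9.6  -0.1]
(-36, 33) [-15.7  54.4  -0.3]
```

Orange is now as intended: leg end on the floor at x -15.7, y within about 0.6 mm, resting at 15.8° against the latch. I'll regrip lightly and swing it down about the leg end (uphill and slightly down).

Emit:
{"name": "step_arm", "arguments": {"commands": [[[0,0,0],0],[[0,0,0],0],[[0,0,0],0],[[0.083,0.006,-0.03],0],[[0.083,0.006,-0.03],0]], "gripper": 1, "force": 20}}

```text
time_s: 19.65
eef_pos: [654.5, -23.3, 125.9]
ee_rot: [-0.025, -0.706, -0.024, 0.707]
force: [-6.7, -1.0, 8.4]
grip_width: 0.134
```

Emit:
{"name": "step_arm", "arguments": {"commands": [[[0.083,0.006,-0.03],0],[[0,0,0],0]]}}

```text
time_s: 19.85
eef_pos: [658.4, -23.0, 124.6]
ee_rot: [-0.025, -0.706, -0.024, 0.707]
force: [-3.5, -0.8, 5.1]
grip_width: 0.132
```

Emit:
{"name": "step_arm", "arguments": {"commands": [[[0.083,0.006,-0.04],0],[[0,0,0],0]]}}

```text
time_s: 20.05
eef_pos: [661.9, -22.8, 123.1]
ee_rot: [0.025, 0.707, 0.024, -0.707]
force: [-2.4, -1.5, 5.6]
grip_width: 0.131
```

```bash
python3 st.py; python3 - <<'E'
from h import *
from rig import capture
c=capture("wrist");crop(c["image"],130,90,500,330,2,"pics/w19.png")
E
```

```text
pos [661.9 -22.8 123.1] jaw -86.03 t 20.05 F [-2.4 -1.5  5.6] T [-0.13  0.75 -0.08] w 0.131
```

View pics/w19.png

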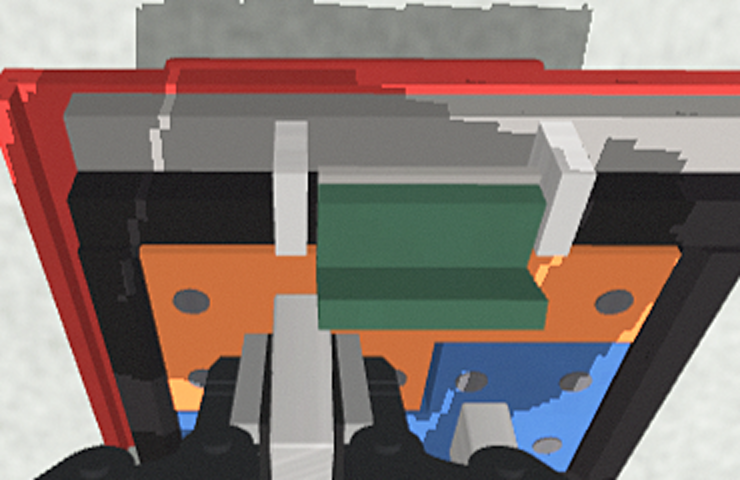

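Orange now appears to lie in the pocket with the green nose over its uphill edge. Pressing a little, then releasing and checking.

Emit:
{"name": "step_arm", "arguments": {"commands": [[[0.03,0,-0.05],0],[[0.02,0,-0.04],0],[[0,0,0],0]]}}

```text
time_s: 20.4
eef_pos: [663.7, -22.6, 122.1]
ee_rot: [0.025, 0.707, 0.024, -0.706]
force: [-12.8, -0.1, 22.7]
grip_width: 0.136
```

Emit:
{"name": "step_arm", "arguments": {"commands": [[[0,0,0.05],0],[[0,0,0],0],[[0,0,0],0]], "gripper": 0.4}}

```text
time_s: 20.7
eef_pos: [663.8, -22.5, 120.3]
ee_rot: [-0.024, -0.707, -0.025, 0.707]
force: [0.0, 0.8, -0.3]
grip_width: 0.302
```

```bash
python3 st.py; python3 - <<'E'
from h import *
from rig import capture
c=capture("wrist");crop(c["image"],130,90,500,330,2,"pics/w20.png")
c=capture("side");crop(c["image"],220,130,320,215,8,"pics/s20.png")
E
```

```text
pos [663.8 -22.5 120.3] jaw -86.03 t 20.7 F [ 0.   0.8 -0.3] T [0.03 0.04 0.05] w 0.302
```

View pics/w20.png

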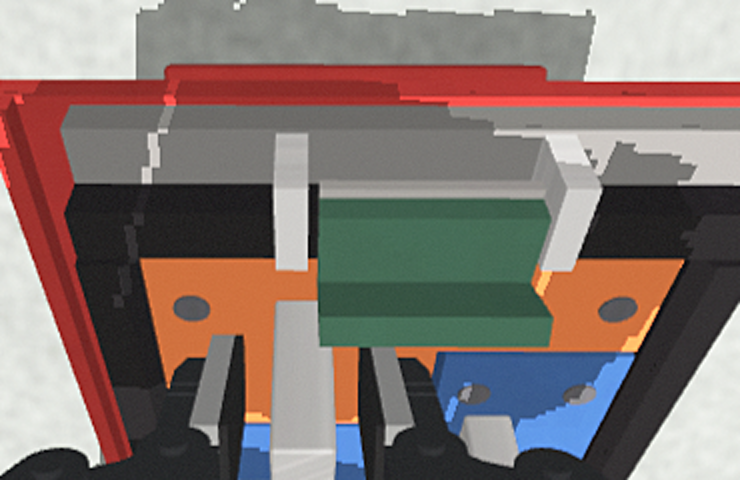

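View pics/s20.png

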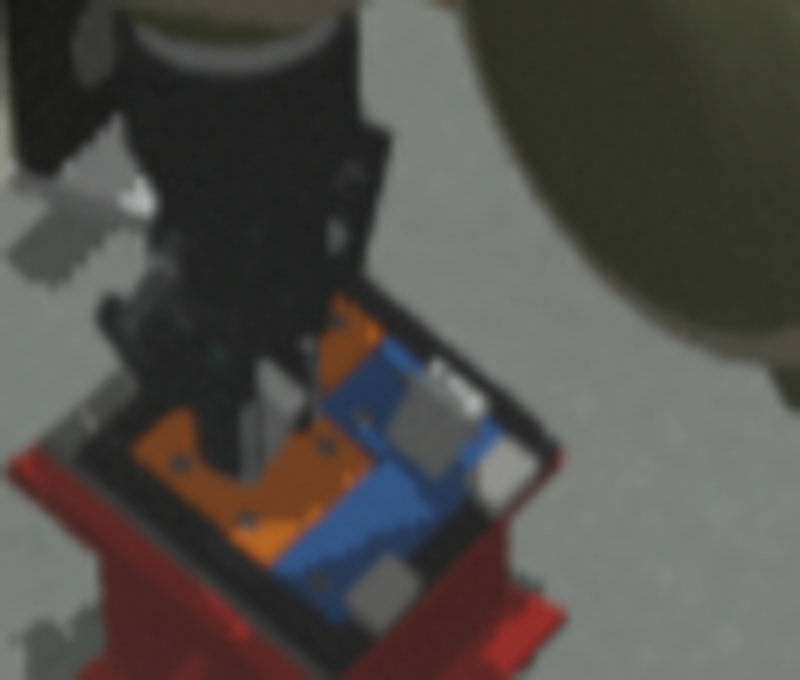

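Retracting straight up and clear to check the result from above.

Emit:
{"name": "step_arm", "arguments": {"commands": [[[0,0,0.4],0],[[0,0,0.8],0],[[0,0,1],0],[[-0.6,0,0.6],0],[[-0.8,0,0.1],0]]}}

```text
time_s: 21.3
eef_pos: [608.5, -22.8, 239.4]
ee_rot: [0.025, 0.709, 0.024, -0.705]
force: [0.6, -0.4, 0.1]
grip_width: 0.302
```

Emit:
{"name": "step_arm", "arguments": {"commands": [[[-0.5,0,0],0],[[0,0,0],0],[[0,0,0],0]]}}

```text
time_s: 21.6
eef_pos: [588.1, -22.6, 236.8]
ee_rot: [0.024, 0.707, 0.024, -0.707]
force: [0.3, 1.3, 0.6]
grip_width: 0.301
```

```bash
python3 st.py; python3 - <<'E'
from h import *
from rig import capture
c=capture("wrist");cv2.imwrite("pics/w21.png",c["image"]);crop(c["image"],130,0,430,220,2.6,"pics/w21c.png")
E
```

```text
pos [588.1 -22.6 236.8] jaw -86.04 t 21.6 F [0.3 1.3 0.6] T [ 0.06 -0.05  0.01] w 0.301
```

View pics/w21c.png

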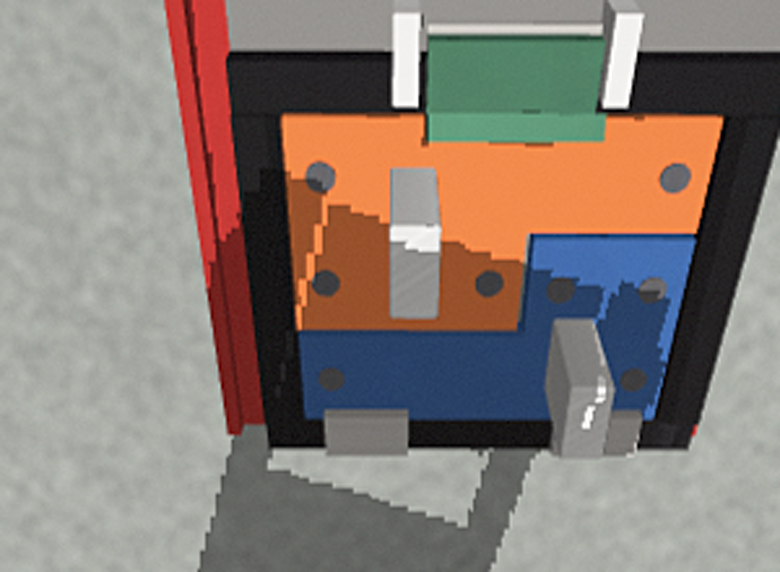

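Both plates are nested, with lips over blue at (365,430) and (620,430) and the green nose over orange's edge (y 112–140). I'll check the nose extension and flatness numerically, with the arm clear.

Emit:
{"name": "step_arm", "arguments": {"commands": [[[-0.6,-1,0.2],0],[[-0.5,-1,0],0],[[-0.5,-1,0],0],[[0,-1,0],0],[[0,-1,0],0]]}}

```text
time_s: 22.15
eef_pos: [524.0, -224.5, 244.6]
ee_rot: [0.024, 0.707, 0.024, -0.707]
force: [1.0, -0.6, 0.0]
grip_width: 0.3
```

Emit:
{"name": "step_arm", "arguments": {"commands": [[[0,-0.6,0],0],[[0,0,0],0],[[0,0,0],0]]}}

```text
time_s: 22.45
eef_pos: [524.2, -246.6, 244.1]
ee_rot: [-0.024, -0.706, -0.025, 0.707]
force: [0.7, 0.2, -0.2]
grip_width: 0.303
```

```bash
python3 st.py; python3 - <<'E'
from h import *
from rig import capture
c=capture("top");crop(c["image"],265,140,345,220,7,"pics/t22.png");cv2.imwrite("pics/t22f.png",c["image"])
t0=cv2.imread("pics/top0.png")
# green nose rows/cols before/after
for n,im in(("before",t0),("after",c["image"])):
    m=mask(im[140:190,285:330],60,90,70,30);ys,xs=np.nonzero(m);print(n,xs.min()+285,xs.max()+285,ys.min()+140,ys.max()+140,len(xs),(ys.mean()+140).round(2))
d=cv2.absdiff(t0,c["image"]).max(2)>50
s=capture("side");crop(s["image"],220,130,320,215,8,"pics/s22.png")
# plate PnP orange from w21 not needed; plate top corners predicted home
P=Oc+(RC@np.array([[15,-55,8],[15,-9,8],[-15,-9,8],[-15,55,8],[41,-20,10],[41,20,10]]).T).T
print("pred crop px",((proj(c,P)-[265,140]+.5)*7-.5).round(0).tolist())
E
```

```text
pos [ 524.2 -246.6  244.1] jaw -86.06 t 22.45 F [ 0.7  0.2 -0.2] T [ 0.   -0.05  0.  ] w 0.303
before 285 315 140 165 150 158.81
after 285 315 140 166 149 158.79
pred crop px [[445.0, 246.0], [321.0, 252.0], [323.0, 332.0], [150.0, 341.0], [350.0, 181.0], [240.0, 187.0]]
```

View pics/t22.png

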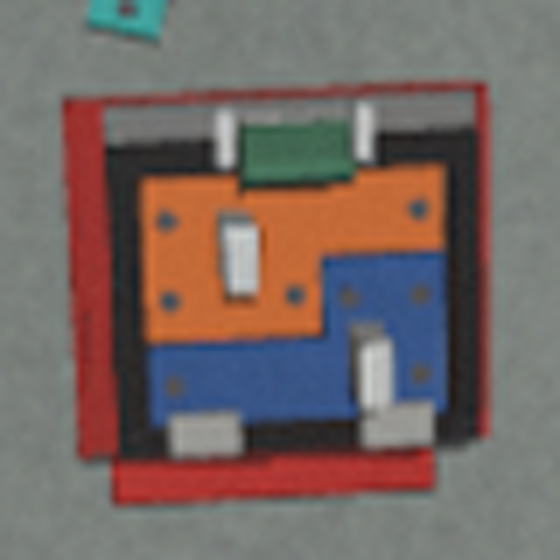

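View pics/s22.png

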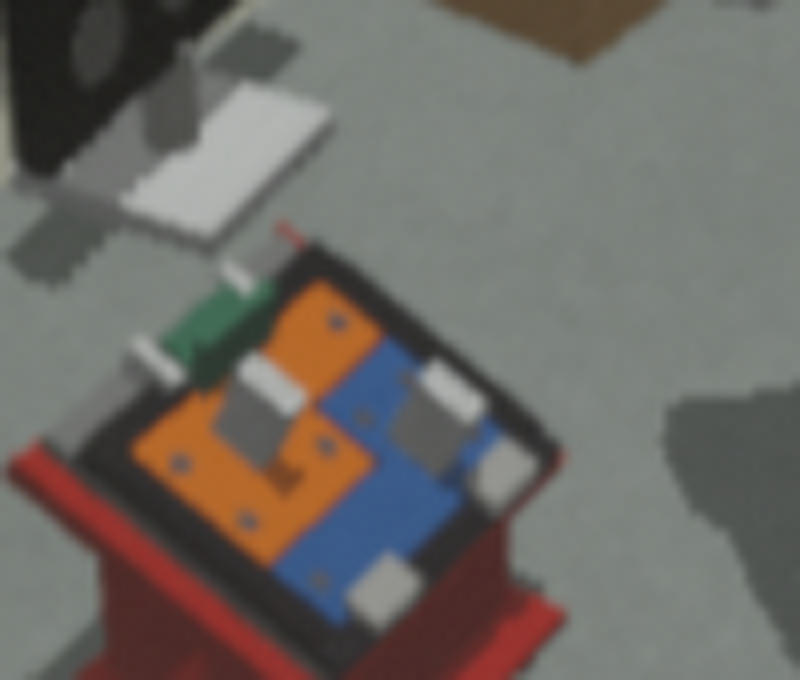

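View pics/t22f.png

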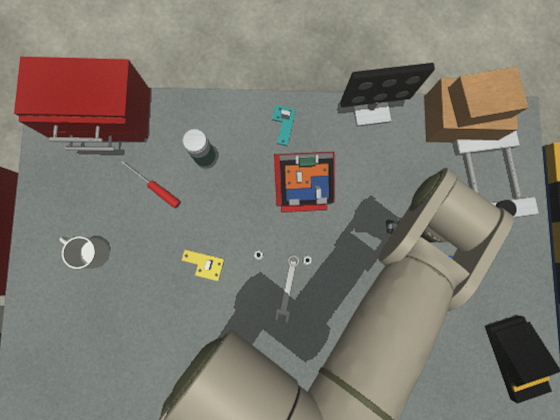

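Nose is in the same pixels as before (fully out). Plate corners lie within about 4 px of an enlarged crop (under 1 mm) of the predicted home corners, and everything else in view is where it was. Handing in.

```bash
python3 -c "
from rig import ticket; print(ticket.finish_job())"
```

```text
the job is handed in; nothing more can be done
None
```

Both plates are back in the tray. The blue one lies home under both steel lips. The orange one is nested against it, flat, with the spring latch out over its edge. I handed the job in at about 22.5 s with the gripper clear of everything.

**Blue:** the first slide stalled because the plate still tilted about 4° and its bar butted against the lip fronts. I backed off, let it drop flat, regripped and slid it down until it stopped. It then measured flat to 0.3° in the wrist image, with the lip overlap expected at home. Its x read -23.9 against -22.5 mm, which is within what that measurement can resolve.

**Orange:** on the way down it touched the latch's overhanging front (13 N) and swung about 33° uphill-end-up past lying flat in the grip. I slid its leg end down to blue's bar, released it against the latch, regripped and swung it flat, then pressed at about 23 N, above your 5–15 N.

**Last checks:**
- **Latch:** the nose shows in the same pixels as before the job, so it is out. I had no direct reading of its travel.
- **Plates:** in the top view, the orange/blue joint corners I compared lie within about 1 mm of their predicted home positions, and the top and side views show both plates flush.
- **Bench:** the yellow plate and everything else I could see had not moved. The arm hid part of the right side in the last top view, including the tape roll and one teal plate, so I did not confirm those.

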